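Flip the guarded latch in the hardware drawer

ROBOT

A 7-joint arm with a two-finger parallel gripper is mounted at the origin on the work surface. World frame = base frame: x ahead of the robot, y to its left, z up, the work surface at z = 0. Lengths are in m, angles in rad, forces in N, time in s.
With the tool pointing down it reaches from about 0.425 to 0.875 m from the base axis. Payload 4.7 kg.
Tool frame: the origin (TCP) lies on the centre line of the jaws, within the pads' length; the fingertips stand 14 mm ahead of it and the grasp point (between the pads) lies 5 mm behind it; z points along the fingers, y is the direction in which the jaws open and shut (so a half turn about z gives the same grasp; the last joint's range is limited). The gripper opens to 87 mm and grips with 3 to 60 N. Pads are 19 mm wide; open, the fingers measure 117 mm over their backs; the gripper's body (75 mm by 190 mm) begins 51 mm behind the grasp point.
Start: joints at [1.305, 0.321, -0.07, 1.45, 0.023, 1.371, -0.057], TCP at [0.179, -0.625, 0.237] pointing down, gripper open.
Joint ranges: [-2.86, 2.86], [-0.3, 2.09], [-1.38, 1.24], [0.06, 2.45], [-1.56, 4.7], [0.09, 2.05], [-2.69, 2.69]. Speed limits (rad/s): [2.57, 2.57, 3.14, 3.14, 3.14, 3.14, 3.14].

INTERFACE

Orientations are given as a rotation vector (axis times angle).
In Python, from bench import ctrl, optics, models gives the robot as it stands. The module is installed in compiled form; this text tells all that it offers.
- The arm moves only by the tool arm_command, never from a script. Its argument "motion" is a list of rows, each a list of 3 entries, a list of its own where there are three numbers: the shift along the tool's x, y, z in mm, then the turn, a rotation vector about the tool's x, y, z in degrees, then the closure, from 0 (fully open) to 1 (shut). In form: [[[x, y, z], [ax, ay, az], claw], ...]. A call has 1 to 8 rows; each row shifts and turns the commanded pose from where the row before left it, along the tool's axes as they then stand; what a row does not reach is not made up. A row lasts 1/12 s, in which the tool goes at most 41.7 mm and 7.16 degrees, less where a joint would pass 70% of its speed; a pose out of reach is approached as far as the arm can. A call with a gripper value outside its range is refused whole. The fingers move at their own pace and stop on an object; "force" is the grip in N (left out, the last holds). Time passes only in rows, so rows that do not move let the fingers close. It gives the time, the measured TCP pose, the force and the opening at its end, in the units of the state.
- ctrl.get_state(): the state, without advancing time (a new reading comes with each control period).
- optics.get_image(name): name is "scene" or "top" or "wrist"; returns (picture, depth): 420x560x3 uint8, blue, green, red; 420x560 float32, m along the optical axis (not along the pixel's ray), 0 where there is no reading.
- optics.camera_model(name): a dict with "fovy" (degrees; the focal length in pixels is half the picture's height over the tangent of half this angle, whatever the lens; pixels are square), "cx", "cy" (the principal point, pixels), "distortion" ([k1, k2, p1, p2, k3] as OpenCV has them; the pictures are not rectified), "rvec" (rotation vector, rad) and "tvec" (3), from world to camera coordinates, as OpenCV has them; the wrist camera has in their place "mount" (4x4, takes a point from camera to tool coordinates, whose origin is the TCP and whose axes are the flange's). Camera axes: x right, y down, z forward; pixel columns grow to the right and rows downward; lengths in m; the calibration is good to about 2 mm. A picture is of the moment at which its call begins: read the wrist's pose just before it. camera_model takes no time and is no camera call.
- ctrl.close_job(): hands the job in, once; it reports no verdict.
Trained networks look in the newest picture that a camera, given by its name, has taken for a name from the list of things; names that differ only in an ending like _2 or _b are one class to them, and where a whole thing is asked for, a point or a joint stands for the part that bears it (a point fixed in the world has none). Each returns a list of dicts, best first, with "conf" (0 to 1); they miss things now and then, are a little off and sometimes report something else, mostly with a low value. They report only what shows in the picture. A call takes as long as a camera call.
- models.search_frame(camera, target): "location" ([x, y, z] in m, in the coordinates of the camera as it stood for that picture, good to about 4 mm: the middle of the surface that is visible of it).
- models.silhouettes(camera, target): "pixels" (420x560 bool, what is visible of it).
The state is a dict: "time": time; "joint_positions": joint angles; "qd": joint speeds; "joint_torque": joint torques, N m; "position": TCP position; "tool_rot": TCP orientation; "ft_force": force on the tool from outside, world axes, zero at the start; "torque": the same for the moment, N m; "grip_width": opening from 0.0 (shut) to 1.0 (fully open).
Only numpy, scipy, OpenCV 4.12 (cv2) and the standard library are available. Lean on these libraries where they do the work, as an engineer would, in place of code of your own. Each camera call takes 0.05 s, during which the arm holds its last target.

TASK

In the half-open hardware drawer, lift the slotted divider flap from under its free edge with the outside of a finger until it leans back open, then push the brass toggle beneath it fully over towards the flap's hinge. Finally nudge the flap back past upright and let it drop shut over the toggle by its own weight: never pinch it or press its upper face while it is part-way up. Leave the loose hardware, the jar and the brush lying where they are.

Things in the scene. Friction and masses are not known exactly. Their poses are not given: they have to be found in the camera images.
- chest: Low wooden drawer chest (fixed, 100 mm high), its drawer pulled half out towards the robot. Origin: on the table under the centre of the open drawer part; +x points into the chest. Liner floor 30 mm above the table, inside 304 (x) by 560 (y); liner walls reach 76 above the table, the drawer's wooden front 89; the chest's top begins 152 ahead of the origin.
- unit: Latch unit fixed to the liner floor: plate 92 x 100 x 3 mm with flap and toggle. Origin: on the liner floor under the toggle's pivot, z up; +x is level, from the flap's free edge to its hinge (roughly to the robot's left). Rest posts 8 square, 71 high at x 0, y +-43; hinge lugs 81 high at x +46, y +-49; toggle block 26 x 32, 18 high. Nothing else is under the flap.
- flap_axis (a point): Middle of the flap's hinge axis, 46 mm ahead (+x) of the unit's origin and 75 above the liner floor; the axis lies along the unit's y.
- flap_edge (a point): Middle of the flap's free edge. Slotted galvanised plate 90 mm wide, 106 from axis to edge. Shut, it rises 15 degrees from hinge to edge, which is then 56 behind (-x) the unit's origin and 102 above the liner floor. The last 27 mm are a plain lifting tab, open beneath (3 thick, 5 from 16 mm inwards); behind it a skirt hangs 20 below the plate. Slots 11 to 16 wide.
- flap (a joint): Angle (rad) of the flap: 0 shut, 1.31 upright, 1.66 fully open, leaning 20 degrees back past upright, where it stays by its own weight. Swings freely, about 140 g. From anywhere below about 1.2 it falls shut by itself.
- toggle_knob (a point): Centre of the brass knob (12 across) at the end of the toggle lever (8 thick), 42 from its pivot; the pivot is 20 above the liner floor over the unit's origin. Knob about 59 above the liner floor and 16 behind (-x) the origin at the start; about 16 ahead of it when flipped.
- toggle (a joint): Angle (rad) of the toggle lever: 0 leaning 22 degrees towards the flap's free edge, 0.77 fully over, leaning 22 degrees towards the flap's hinge. It starts between 0 and 0.12, stays where it is left, and takes about 2 N at the knob.
- bolt: chrome barrel bolt, 120 x 32 x 30, loose, in the drawer. Origin: underside, middle.
- t_hinge: green-painted T-hinge, 121 x 85 x 10, loose, in the drawer. Origin: underside, middle.
- ring_handle: cast iron ring handle, 71 across, 12.5 high, loose, in the drawer. Origin: underside, middle.
- padlock: laminated steel padlock lying flat, 82 x 45 x 25, loose, in the drawer. Origin: underside, middle.
- cup_hook0: galvanised cup hook lying flat, 49 x 25 x 6, loose, in the drawer. Origin: underside, middle.
- cup_hook1: second galvanised cup hook, the same, in the drawer. Origin: underside, middle.
- screw_jar: glass screw jar with steel lid, 64 across, 85 high, standing on the table beside the drawer. Origin: underside, middle.
- paintbrush: paintbrush lying on the table on the other side of the drawer. Origin: underside, middle.

How it is judged:
On the way, in this order (a step that is already met when the one before it is completed fails the run):
1. the flap is raised to about upright or beyond (1.2 rad or more) before the toggle is flipped (value of joint flap above 1.2 rad and value of joint toggle below 0.5 rad), for 0.1 s.
2. the toggle is flipped fully over towards the hinge (value of joint toggle above 0.65 rad), for 0.1 s.
At the end, for the whole second after the job is handed in: The flap is shut (within 0.05 rad) and at rest and the toggle is over towards the hinge (0.65 rad or more of 0.77) (value of joint flap below 0.05 rad and value of joint toggle above 0.65 rad and velocity of joint flap below 0.1 rad/s); the robot touches nothing.
It fails at once if the flap's upper face is touched by the fingers while it is part-way up, 0.15 to 0.9 rad (pinched or pressed shut; nudging it past upright from behind is fine) (value of joint flap between 0.15 and 0.9 rad and (contact force between the fingers and flap_c7 above 1 N or contact force between the fingers and flap_c8 above 1 N or contact force between the fingers and flap_c9 above 1 N or contact force between the fingers and flap_c10 above 1 N or contact force between the fingers and flap_c11 above 1 N or contact force between the fingers and flap_c12 above 1 N)).
It fails at once if a bystander is lifted or shifted by more than 20 mm (distance of any of bolt, t_hinge, ring_handle, padlock, cup_hook0, cup_hook1, screw_jar, paintbrush from where it was at the start of the episode above 0.02 m).
It also fails if it takes over 64 s, if anything falls off the work surface, if the arm or the gripper's body presses on something with over 40 N, if the wrist force passes 120 N, or if a joint passes its speed limit or range.

## Working session

There is one attempt and no reset: what is moved stays moved. The work goes in short steps, Python scripts to look and compute and a tool call to move; the robot and the scene stay as the last step left them, time stands still between calls to the robot, and variables do not carry over. Pictures are saved under pics/ and viewed, and the job is handed in when it is done.

Besides the shell and the picture viewer there is one more tool, called after "Request:" as name(argument=value, ...) on one line, values as JSON. arm_command: Moves the arm, as the interface text tells. Its arguments: {"type":"object","properties":{"motion":{"type":"array","items":{"type":"array"}},"force":{"type":"number"}},"required":["motion"]}

```bash
mkdir -p pics
cat > h.py <<'E'
import numpy as np,cv2
from scipy.spatial.transform import Rotation as R
from bench import ctrl,optics,models
def cam(name):
    m=optics.camera_model(name); f=210/np.tan(np.radians(m['fovy'])/2)
    K=np.array([[f,0,m['cx']],[0,f,m['cy']],[0,0,1]]);D=np.array(m['distortion'],float)
    if 'mount' in m:
        s=ctrl.get_state();T=np.eye(4);T[:3,:3]=R.from_rotvec(s['tool_rot']).as_matrix();T[:3,3]=s['position']
        C=T@np.array(m['mount'])
    else:
        W=np.eye(4);W[:3,:3]=R.from_rotvec(np.ravel(m['rvec'])).as_matrix();W[:3,3]=np.ravel(m['tvec']);C=np.linalg.inv(W)
    return K,D,C
def deproj(uv,z,K,D,C):
    p=cv2.undistortPoints(np.array(uv,float).reshape(-1,1,2),K,D).reshape(-1,2)
    z=np.ravel(z);P=np.c_[p*z[:,None],z]
    return P@C[:3,:3].T+C[:3,3]
def proj(P,K,D,C):
    W=np.linalg.inv(C);r=R.from_matrix(W[:3,:3]).as_rotvec()
    return cv2.projectPoints(np.array(P,float).reshape(-1,1,3),r,W[:3,3],K,D)[0].reshape(-1,2)
E
python3 - <<'E'
from h import *
print(ctrl.get_state())
for n in ['scene','top','wrist']:
    c=cam(n);im,d=optics.get_image(n);cv2.imwrite(f'pics/{n}0.png',im);np.savez(f'{n}0.npz',im=im,d=d,K=c[0],D=c[1],C=c[2])
    print(n,c[2].round(3).tolist())
    for t in ['unit','flap_edge','flap_axis','toggle_knob','chest','flap']:
        try: r=models.search_frame(n,t)
        except Exception as e: print(n,t,e);continue
        for q in r[:2]: print(n,t,round(q['conf'],2),(c[2][:3,:3]@np.array(q['location'])+c[2][:3,3]).round(3))
E
```

```text
{'time': 0.0, 'joint_positions': array([ 1.30508446,  0.32181641, -0.07005346,  1.45167605,  0.02258101,
        1.37078759, -0.05690466]), 'qd': array([-4.41376496e-04, -6.27152449e-04,  5.15471662e-05,  8.60440804e-04,
        1.00349056e-03,  3.92263901e-04,  2.04742574e-03]), 'joint_torque': array([-3.97588319e-04, -4.91284060e+01, -4.04124185e-01, -3.12527490e+01,
       -6.39976398e-02,  4.36710881e-02,  1.99200526e-04]), 'position': array([ 0.17930961, -0.62423215,  0.23546498]), 'tool_rot': array([-3.10904833e+00, -4.37822789e-01,  5.54776293e-04]), 'ft_force': array([-0.42515395, -0.43036802, -0.43456803]), 'torque': array([ 0.00196808,  0.05218261, -0.00957492]), 'grip_width': 1.0012690796545165}
scene [[0.303, 0.639, -0.707, 1.339], [0.953, -0.186, 0.241, -0.279], [0.023, -0.746, -0.665, 0.921], [0.0, 0.0, 0.0, 1.0]]
scene unit 0.96 [ 0.587 -0.039  0.104]
scene flap_edge 0.7 [ 0.579 -0.04   0.112]
scene toggle_knob 0.37 [0.414 0.448 0.053]
scene chest 0.81 [0.812 0.004 0.106]
scene chest 0.52 [0.465 0.195 0.056]
scene flap 0.71 [ 0.579 -0.04   0.113]
top [[0.017, -0.989, 0.145, 0.335], [-1.0, -0.017, -0.002, 0.013], [0.004, -0.145, -0.989, 1.202], [0.0, 0.0, 0.0, 1.0]]
top unit 0.62 [ 0.563 -0.035  0.115]
top flap_edge 0.76 [ 0.568 -0.04   0.123]
top flap_axis 0.68 [ 0.563 -0.037  0.118]
top chest 0.77 [0.714 0.033 0.093]
top flap 0.94 [ 0.569 -0.034  0.122]
wrist [[0.276, -0.915, -0.292, 0.259], [-0.961, -0.263, -0.084, -0.601], [-0.0, 0.304, -0.953, 0.384], [0.0, 0.0, 0.0, 1.0]]
```

View pics/scene0.png

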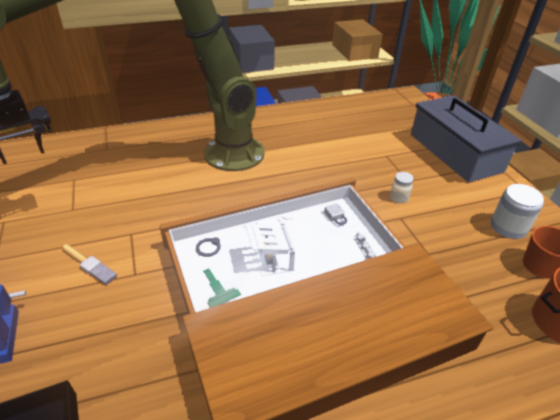

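View pics/top0.png

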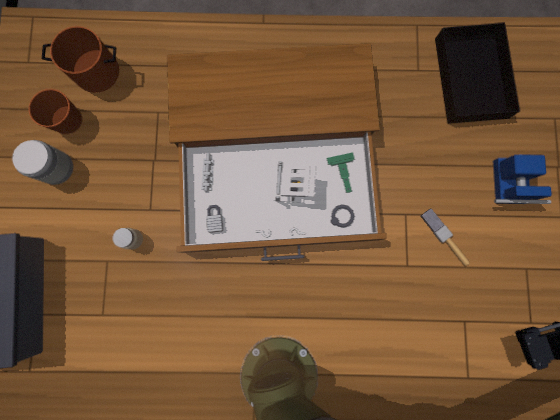

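The scene view shows the flap unit at about (270,240). In the top view the unit is at (297,182), with its hinge on the left (x≈280) and its free edge on the right (x≈316). I'll fit the flap plane from depth.

Run:
```python
from h import *
for n,(u0,u1,v0,v1) in {'top':(255,345,140,225),'scene':(215,310,205,285)}.items():
    q=np.load(f'{n}0.npz');im=q['im'][v0:v1,u0:u1]
    cv2.imwrite(f'pics/{n}0c.png',cv2.resize(im,None,fx=7,fy=7,interpolation=cv2.INTER_NEAREST))
    vv,uu=np.mgrid[v0:v1,u0:u1];P=deproj(np.c_[uu.ravel(),vv.ravel()],q['d'][v0:v1,u0:u1].ravel(),q['K'],q['D'],q['C'])
    np.save(n+'P.npy',P)
    print(n,'floor',np.median(P[(P[:,2]<.05)&(P[:,2]>.01),2]))
    m=(P[:,2]>.085)&(P[:,2]<.16)&(abs(P[:,0]-.57)<.08)&(abs(P[:,1]+.035)<.09)
    Q=P[m];print(len(Q),Q.min(0),Q.max(0))
    Z=(P[:,2].reshape(v1-v0,u1-u0)*1000).astype(int)
    for r in range(0,v1-v0,4): print(v0+r,' '.join('%3d'%z for z in Z[r,::3]))
```

```text
top floor 0.030925555917701963
1054 [ 0.51761591 -0.09305452  0.08606623] [0.62646968 0.02044379 0.13881579]
140   9   9  12   9  12  12   6  10  10  12  10   8  10   8   9  10   4   1   1  33  29  30  27  30  33  29  28  33  28  31
144  30  29  31  27  30  26  29  28  31  31  32  21  29  30  29  31  28  31  32  31  29  29  27  28  29  29  29  30  31  30
148  29  31  30  35  31  31  27  32  31  33  33  29  27  33  30  29  29  33  31  28  29  29  33  30  33  34  30  27  28  34
152  29  34  28  32  32  29  30  33  29  32  29  26  31  32  30  31  29  29  28  30  33  34  29  28  30  30  32  32  32  29
156  28  27  30  27  32  33  27  29  28  35  33  24  29  29  28  27  27  35  31  27  30  29  23  29  31  26  32  35  33  34
160  31  29  25  28  34  29  36  29  30  30  30  31 1201  35  31  31  26  31  28  29  30  35  29  29  35  33  35  38  35  40
164  30  28  30  30  32  30  29  28 108  30  28  32  31  33  33  27  30  30  31  28  32  33  30  25  32  37  38  36  34  33
168  30  28  25  30  27  31  29  32 112 112 112 115 116 122 126 126 124 130 134 135 132  29  31  29  26  34  30  34  36  3
[... 3789 characters left out ...]
  32  32  31  72  67  28  29  29  33  28
265  27  30  26  28  28  29  32  28  29  26  27  28  27  29  28  27  34  33  32  62  61  33  32  29  35  51  53  30  30  27  27  30
269  28  27  26  25  26  31  30  32  28  30  25  28  30  28  28  30  31  33  30  47  45  33  33  30  31  39  37  27  30  33  28  29
273  30  28  28  31  28  28  29  28  29  29  30  31  28  29  29  31  28  32  28  32  34  32  29  29  25  29  29  31  30  26  29  30
277  34  29  27  29  30  28  30  33  30  29  28  30  27  31  28  30  28  30  33  30  28  28  30  26  29  30  30  28  31  28  30  28
281  33  31  25  26  26  28  29  30  30  31  26  28  30  26  29  26  27  30  30  27  31  27  27  29  29  30  31  98  98 100  98  97
```

```bash
ls pics
```

```text
scene0.png
scene0c.png
top0.png
top0c.png
wrist0.png
```

Run:
```python
from h import *
for n in ['top','scene']:
    P=np.load(n+'P.npy');m=(P[:,2]>.1)&(P[:,2]<.145)&(abs(P[:,0]-.57)<.08)&(abs(P[:,1]+.035)<.09);Q=P[m]
    for k in range(6):
        A=np.c_[Q[:,:2],np.ones(len(Q))];c=np.linalg.lstsq(A,Q[:,2],rcond=None)[0];r=Q[:,2]-A@c;Q=Q[abs(r)<.007]
    g=-c[:2];yaw=np.arctan2(g[1],g[0]) 
    print(n,len(Q),'slope',np.degrees(np.arctan(np.hypot(*g))),'yaw of +x(down slope)',np.degrees(yaw))
    r=cv2.minAreaRect((Q[:,:2]*1000).astype(np.float32));print(r,cv2.boxPoints(r).round(1).tolist(),Q.shape)
    # where height equals the axis height
    print('plane z at rect centre',c@[r[0][0]/1000,r[0][1]/1000,1])
```

```text
top 1011 slope 13.973789263623624 yaw of +x(down slope) 86.11844836393693
((568.676025390625, -36.78483581542969), (108.04513549804688, 109.19441986083984), 86.0498275756836) [[510.5, -86.9000015258789], [619.4000244140625, -94.4000015258789], [626.9000244140625, 13.300000190734863], [517.9000244140625, 20.899999618530273]] (1011, 3)
plane z at rect centre 0.12186738390646859
scene 992 slope 14.387446122423562 yaw of +x(down slope) 84.59056884496353
((569.0171508789062, -39.54497528076172), (108.44703674316406, 110.54849243164062), 86.3874740600586) [[510.3999938964844, -90.19999694824219], [620.7999877929688, -97.0999984741211], [627.5999755859375, 11.100000381469727], [517.2999877929688, 18.100000381469727]] (992, 3)
plane z at rect centre 0.11993499034527222
```

View pics/scene0c.png

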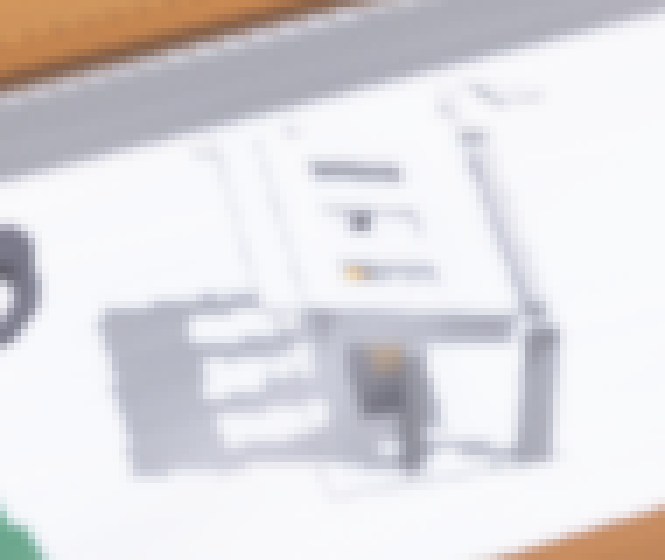

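View pics/top0c.png

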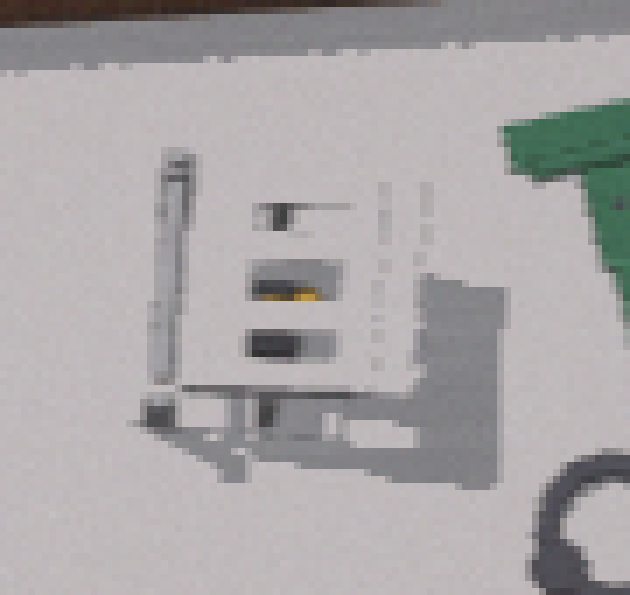

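```bash
cat >> h.py <<'E'
from scipy.linalg import logm,expm
O=np.array([.569,-.036,.03]);YAW=np.radians(86)   # unit pose
def U(): return np.array([np.cos(YAW),np.sin(YAW),0])
def ori(alpha):  # tilt toward unit +x (deg)
    a=np.radians(alpha);u=U();z=np.array([0,0,1.]);d=np.sin(a)*u-np.cos(a)*z;n=np.cos(a)*u+np.sin(a)*z
    y=-n;x=np.cross(y,d);return np.c_[x,y,d]
def unit2w(p): u=U();v=np.cross([0,0,1],u);return O+u*p[0]+v*p[1]+np.array([0,0,p[2]])
def rows(Rt,pt,n=None,cur=None):
    s=ctrl.get_state();T=np.eye(4);T[:3,:3]=R.from_rotvec(s['tool_rot']).as_matrix();T[:3,3]=s['position']
    if cur is not None:T=cur
    G=np.eye(4);G[:3,:3]=Rt;G[:3,3]=pt
    rel=np.linalg.inv(T)@G
    ang=np.degrees(np.linalg.norm(R.from_matrix(rel[:3,:3]).as_rotvec()));dist=np.linalg.norm(rel[:3,3])*1000
    if n is None:n=int(np.ceil(max(ang/6.5,dist/36)))
    S=expm(np.real(logm(rel))/n)
    print('n',n,'ang',ang.round(1),'dist',dist.round(1),'row',(S[:3,3]*1000).round(2),np.degrees(R.from_matrix(S[:3,:3]).as_rotvec()).round(2),'| pure shift tot',(rel[:3,3]*1000).round(1))
def where():
    s=ctrl.get_state();M=R.from_rotvec(s['tool_rot']).as_matrix();p=s['position']-O;u=U();v=np.cross([0,0,1],u)
    f=lambda q:(np.array([q@u,q@v,q[2]])*1000).round(1)
    tip=p+.014*M[:,2];
    print('t',round(s['time'],2),'tcp unit',f(p),'upper tip corner',f(tip-.015*M[:,1]),'lower',f(tip+.015*M[:,1]),'F',np.round(s['ft_force'],1),'grip',round(s['grip_width'],2),'alpha',np.degrees(np.arctan2(M[:,2]@u,-M[2,2])).round(1),'q',np.round(s['joint_positions'],2))
E
python3 - <<'E'
from h import *
where()
rows(ori(0),[.55,-.15,.30])
E
```

```text
t 1.05 tcp unit [-614.5  347.5  206.6] upper tip corner [-600.4  352.6  192.6] lower [-628.5  342.4  192.6] F [-0.4  0.2 -0.1] grip 1.0 alpha -0.0 q [ 1.31  0.32 -0.07  1.45  0.02  1.37 -0.06]
n 17 ang 20.0 dist 605.5 row [ 24.99 -25.36  -3.73] [0.   0.   1.18] | pure shift tot [ 487.2 -353.9  -63.5]
```

Request:
arm_command(motion=[[[25,-25.4,-3.7],[0,0,1.18],0.3],[[25,-25.4,-3.7],[0,0,1.18],1],[[25,-25.4,-3.7],[0,0,1.18],1],[[25,-25.4,-3.7],[0,0,1.18],1],[[25,-25.4,-3.7],[0,0,1.18],1],[[25,-25.4,-3.7],[0,0,1.18],1],[[25,-25.4,-3.7],[0,0,1.18],1],[[25,-25.4,-3.7],[0,0,1.18],1]], force=10)

```text
time: 1.72
position: [0.3337, -0.3834, 0.2667]
tool_rot: [3.136, 0.179, 0.0]
ft_force: [1.4, 0.1, 0.2]
grip_width: 0.475
```

Request:
arm_command(motion=[[[25,-25.4,-3.7],[0,0,1.18],1],[[25,-25.4,-3.7],[0,0,1.18],1],[[25,-25.4,-3.7],[0,0,1.18],1],[[25,-25.4,-3.7],[0,0,1.18],1],[[25,-25.4,-3.7],[0,0,1.18],1],[[25,-25.4,-3.7],[0,0,1.18],1],[[25,-25.4,-3.7],[0,0,1.18],1],[[25,-25.4,-3.7],[0,0,1.18],1]])

```text
time: 2.38
position: [0.5249, -0.1721, 0.2964]
tool_rot: [3.14, -0.08, 0.001]
ft_force: [0.1, -0.6, 0.2]
grip_width: 0.008
```

Request:
arm_command(motion=[[[25,-25.4,-3.7],[0,0,1.18],1],[[0,0,0],[0,0,0],1],[[0,0,0],[0,0,0],1]])

```text
time: 2.63
position: [0.5514, -0.1469, 0.2995]
tool_rot: [-3.139, 0.102, -0.001]
ft_force: [-0.0, -0.1, -0.0]
grip_width: 0.007
```

```bash
cat > look.py <<'E'
import sys
from h import *
n,t=sys.argv[1],sys.argv[2]
where();c=cam(n);im,d=optics.get_image(n);cv2.imwrite(f'pics/{n}{t}.png',im);np.savez(f'{n}{t}.npz',im=im,d=d,K=c[0],D=c[1],C=c[2])
E
python3 look.py wrist 1
```

```text
t 2.63 tcp unit [-111.9    9.8  269.5] upper tip corner [-96.9   9.9 255.5] lower [-126.9    9.8  255.5] F [-0.  -0.1 -0. ] grip 0.01 alpha 0.1 q [ 0.69  0.16 -0.54  1.54  0.08  1.46 -1.49]
```

View pics/wrist1.png

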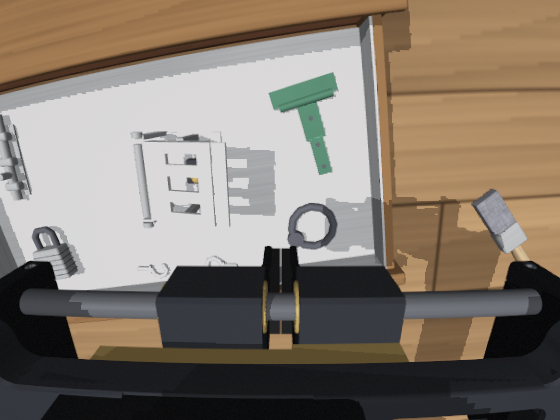

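The wrist view shows the hinge rod at about (145,180), the flap's free edge at x≈229 (rows 140–226), the knob near (192,181), and the closed fingertips at (282,255). I'll refine the unit pose from this picture.

Run:
```python
from h import *
import h
q=np.load('wrist1.npz');u0,u1,v0,v1=115,260,110,245
vv,uu=np.mgrid[v0:v1,u0:u1];P=deproj(np.c_[uu.ravel(),vv.ravel()],q['d'][v0:v1,u0:u1].ravel(),q['K'],q['D'],q['C'])
print('floor',np.median(P[P[:,2]<.05,2]))
m=(P[:,2]>.095)&(P[:,2]<.145);Q=P[m]
for k in range(8):
    A=np.c_[Q[:,:2],np.ones(len(Q))];c=np.linalg.lstsq(A,Q[:,2],rcond=None)[0];r=Q[:,2]-A@c;Q=Q[abs(r)<.006]
g=-c[:2];print(len(Q),np.degrees(np.arctan(np.hypot(*g))),np.degrees(np.arctan2(g[1],g[0])))
r=cv2.minAreaRect((Q[:,:2]*1000).astype(np.float32));print(r,cv2.boxPoints(r).round(1).tolist())
u=U();v=np.cross([0,0,1],u)
L=(Q-O)@np.c_[u,v]*1000
for a in (0,1):print(np.percentile(L[:,a],[0,.5,2,50,98,99.5,100]).round(1))
e=L[(L[:,0]<-40)];print('edge w',np.percentile(e[:,1],[0,1,99,100]).round(1),'z',np.median(Q[L[:,0]<-45][:,2]))
# edge vs w
for w in range(-40,45,10):
    s=L[abs(L[:,1]-w)<4];print(w,np.percentile(s[:,0],[1,3,97,99]).round(1))
im=q['im'][v0-10:v1+10,u0-10:u1+10].copy();cv2.imwrite('pics/w1c.png',cv2.resize(im,None,fx=4,fy=4,interpolation=cv2.INTER_CUBIC))
```

```text
floor 0.02962489072126706
6577 14.130909326746247 85.94562235952564
((567.4575805664062, -37.3170166015625), (109.50977325439453, 110.47136688232422), 86.67402648925781) [[509.1000061035156, -88.80000305175781], [619.4000244140625, -95.19999694824219], [625.7999877929688, 14.100000381469727], [515.5, 20.600000381469727]]
[-56.7 -55.8 -54.9  -5.1  48.8  50.7  53.9]
[-53.3 -50.  -43.3  -1.5  46.1  53.2  57.2]
edge w [-44.2 -43.9  45.3  46.4] z 0.1320103299363686
-40 [-55.  -53.3  44.6  48.1]
-30 [-55.5 -54.1  47.1  49.3]
-20 [-55.3 -53.4  47.5  49.7]
-10 [-55.7 -54.1  47.   49.3]
0 [-55.5 -54.2  47.9  50.1]
10 [-55.8 -54.3  46.7  49.3]
20 [-55.6 -53.7  46.4  49.2]
30 [-56.1 -55.3  46.7  49. ]
40 [-55.7 -53.8  46.1  48. ]
```

View pics/w1c.png

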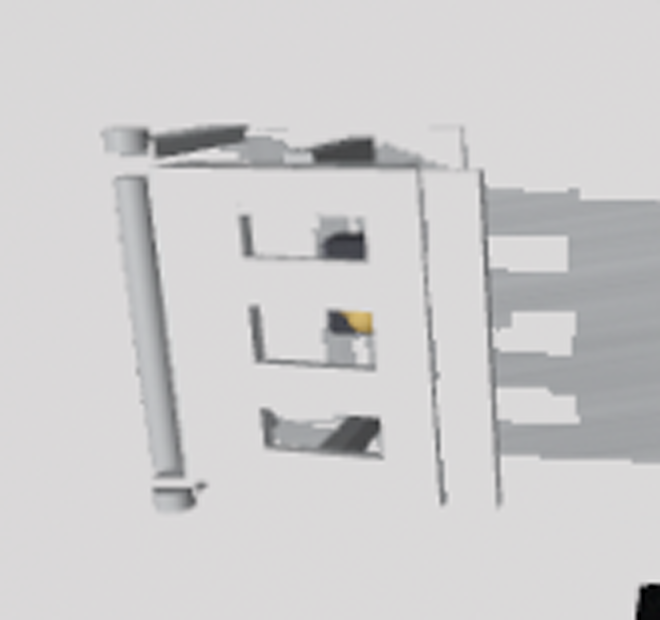

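```bash
cat >> h.py <<'E'
def tcp_for(corner_mm,alpha,side=-1):
    M=ori(alpha);c=unit2w(np.array(corner_mm)/1000.);return M,c-.014*M[:,2]-side*.015*M[:,1]
E
python3 - <<'E'
from h import *
M,p=tcp_for([-110,0,160],50);print(p);rows(M,p)
T=np.eye(4);T[:3,:3]=M;T[:3,3]=p
for c in ([-85,0,84],[-44,0,84]):
    M2,p2=tcp_for(c,50);rows(M2,p2,cur=T);T=np.eye(4);T[:3,:3]=M2;T[:3,3]=p2
E
```

```text
[ 0.5599061  -0.16604887  0.18750836]
n 8 ang 50.0 dist 113.4 row [ 1.35  7.31 12.6 ] [6.25 0.01 0.01] | pure shift tot [ 10.9  16.2 111.7]
n 3 ang 0.0 dist 80.0 row [ 0.   14.05 22.67] [0. 0. 0.] | pure shift tot [ 0.  42.1 68. ]
n 2 ang 0.0 dist 41.0 row [ -0.   -13.18  15.7 ] [0. 0. 0.] | pure shift tot [  0.  -26.4  31.4]
```

Request:
arm_command(motion=[[[1.4,7.3,12.6],[6.25,0,0],1],[[1.4,7.3,12.6],[6.25,0,0],1],[[1.4,7.3,12.6],[6.25,0,0],1],[[1.4,7.3,12.6],[6.25,0,0],1],[[1.4,7.3,12.6],[6.25,0,0],1],[[1.4,7.3,12.6],[6.25,0,0],1],[[1.4,7.3,12.6],[6.25,0,0],1],[[1.4,7.3,12.6],[6.25,0,0],1]])

```text
time: 3.35
position: [0.5592, -0.1701, 0.187]
tool_rot: [-2.266, 0.086, -0.041]
ft_force: [0.5, -0.7, 0.1]
grip_width: 0.006
```

Request:
arm_command(motion=[[[0,0,0],[0,0,0],1],[[0,0,0],[0,0,0],1]])

```text
time: 3.52
position: [0.5582, -0.1687, 0.1849]
tool_rot: [-2.267, 0.088, -0.033]
ft_force: [-0.2, 0.1, 1.0]
grip_width: 0.004
```

```bash
python3 look.py scene 2
python3 - <<'E'
from h import *
import numpy as np
q=np.load('scene2.npz');im=q['im'][120:330,130:410];cv2.imwrite('pics/s2c.png',cv2.resize(im,None,fx=2.8,fy=2.8,interpolation=cv2.INTER_CUBIC))
E
```

```text
t 3.52 tcp unit [-133.1    1.5  154.9] upper tip corner [-112.8    1.4  157.4] lower [-132.     1.6  134.4] F [-0.2  0.1  1. ] grip 0.0 alpha 50.0 q [ 1.01  0.6  -0.51  1.5  -0.49  1.55 -1.01]
```

View pics/s2c.png

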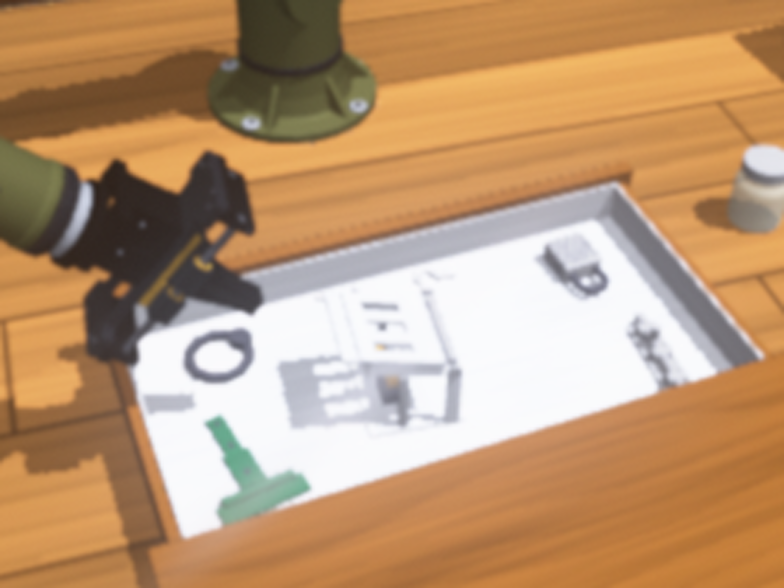

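Request:
arm_command(motion=[[[0,12.8,22.8],[0,0,0],1],[[0,12.8,22.8],[0,0,0],1],[[0,12.8,22.8],[0,0,0],1],[[0,0,0],[0,0,0],1],[[0,0,0],[0,0,0],1]])

```text
time: 3.98
position: [0.5628, -0.1374, 0.1171]
tool_rot: [-2.271, 0.075, -0.038]
ft_force: [0.6, -0.3, 0.8]
grip_width: 0.004
```

```bash
python3 look.py scene 3;python3 look.py wrist 3
python3 - <<'E'
from h import *
import numpy as np
q=np.load('scene3.npz');im=q['im'][160:310,150:350];cv2.imwrite('pics/s3c.png',cv2.resize(im,None,fx=4,fy=4,interpolation=cv2.INTER_CUBIC))
E
```

```text
t 3.98 tcp unit [-101.6   -0.9   87.1] upper tip corner [-81.2  -0.8  89.5] lower [-100.6   -0.9   66.6] F [ 0.6 -0.3  0.8] grip 0.0 alpha 49.8 q [ 0.98  0.65 -0.51  1.58 -0.48  1.42 -0.96]
t 4.03 tcp unit [-102.7   -1.6   87.7] upper tip corner [-82.3  -1.6  90.1] lower [-101.7   -1.7   67.2] F [-0.6 -0.2  1.2] grip 0.01 alpha 49.8 q [ 0.98  0.65 -0.51  1.58 -0.48  1.42 -0.96]
```

View pics/s3c.png

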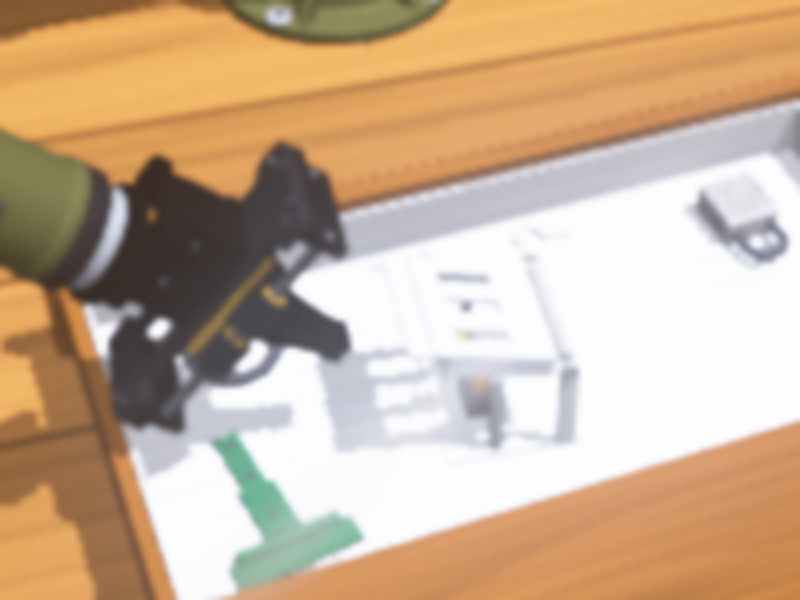

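View pics/wrist3.png

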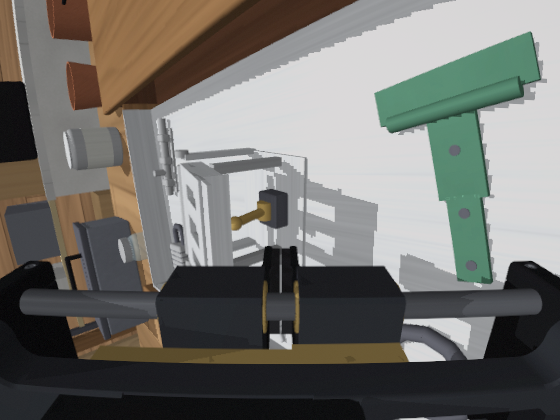

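The finger is now level with the space under the tab. The wrist view shows the toggle knob at (235,224) under the flap. Next I go in under the tab and check.

Request:
arm_command(motion=[[[0,-9.9,16.5],[0,0,0],1],[[0,-9.9,16.5],[0,0,0],1],[[0,0,0],[0,0,0],1],[[0,0,0],[0,0,0],1]])

```text
time: 4.42
position: [0.5658, -0.1005, 0.1105]
tool_rot: [-2.27, 0.076, -0.04]
ft_force: [0.0, -0.8, 0.3]
grip_width: 0.007
```

```bash
python3 look.py scene 4;python3 look.py wrist 4
python3 - <<'E'
from h import *
import numpy as np
q=np.load('scene4.npz');im=q['im'][180:300,170:330];cv2.imwrite('pics/s4c.png',cv2.resize(im,None,fx=5,fy=5,interpolation=cv2.INTER_CUBIC))
E
```

```text
t 4.42 tcp unit [-64.5  -1.3  80.5] upper tip corner [-44.2  -1.3  82.9] lower [-63.5  -1.4  60. ] F [ 0.  -0.8  0.3] grip 0.01 alpha 49.9 q [ 0.96  0.63 -0.53  1.63 -0.5   1.36 -0.97]
t 4.47 tcp unit [-66.   -1.4  80. ] upper tip corner [-45.6  -1.4  82.4] lower [-64.9  -1.5  59.5] F [-0.  -0.  -0.3] grip 0.01 alpha 49.8 q [ 0.96  0.63 -0.53  1.63 -0.5   1.36 -0.97]
```

View pics/s4c.png

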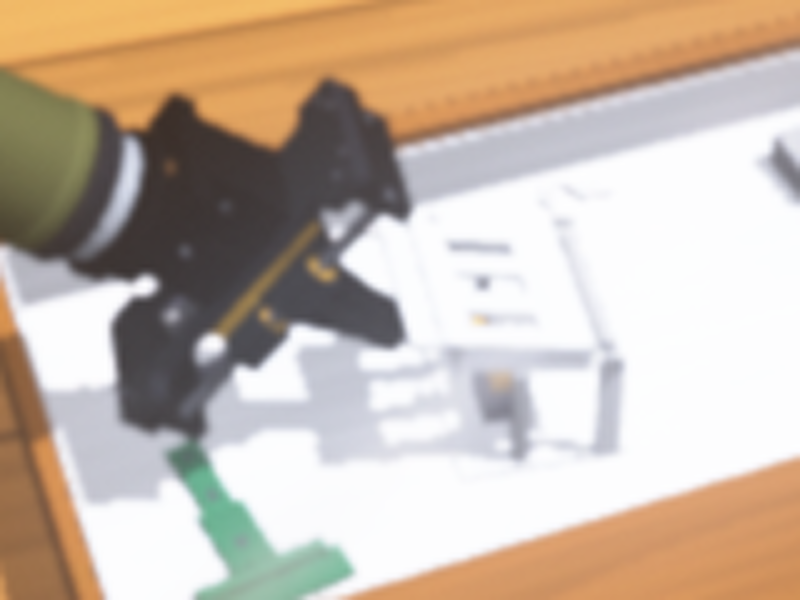

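View pics/wrist4.png

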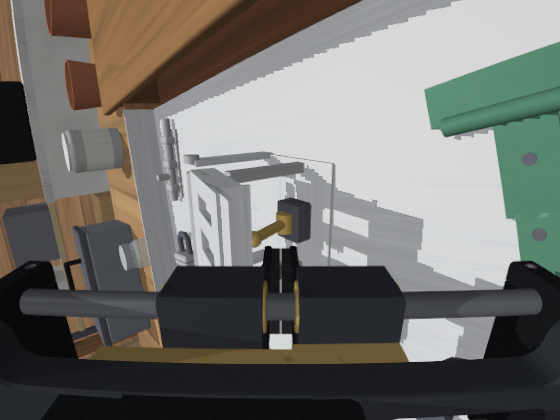

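Run:
```python
import numpy as np
a=np.radians(50);d=np.array([np.sin(a),-np.cos(a)]);n=np.array([np.cos(a),np.sin(a)])
A=np.array([46,75.]);prev=np.array([-45.5,82.5])
for ph in [15,21,27,33,40,47,54,61,68,75,82,89,94,99]:
    f=np.radians(ph);rad=np.array([-np.cos(f),np.sin(f)]);un=np.array([-np.sin(f),-np.cos(f)])
    if ph<=40: p=A+106*rad+1.5*un+14*d
    else: p=A+92*rad+1.5*un
    s=p-prev;prev=p
    print(ph,p.round(1),'tool y %.1f z %.1f'%(-s@n,s@d))
```

```text
15 [-46.1  92. ] tool y -6.9 z -6.5
21 [-42.8 102.6] tool y -10.2 z -4.3
27 [-38.4 112.8] tool y -10.6 z -3.2
33 [-33.  122.5] tool y -10.9 z -2.1
40 [-25.4 133. ] tool y -12.9 z -1.0
47 [-17.8 141.3] tool y -11.2 z 0.5
54 [ -9.3 148.5] tool y -11.1 z 1.9
61 [1.000e-01 1.547e+02] tool y -10.8 z 3.2
68 [ 10.1 159.7] tool y -10.3 z 4.5
75 [ 20.7 163.5] tool y -9.7 z 5.7
82 [ 31.7 165.9] tool y -8.9 z 6.8
89 [ 42.9 167. ] tool y -8.0 z 7.9
94 [ 50.9 166.9] tool y -5.1 z 6.2
99 [ 58.9 166.1] tool y -4.5 z 6.6
```

Request:
arm_command(motion=[[[0,-6.9,-6.5],[0,0,0],1],[[0,-10.2,-4.3],[0,0,0],1],[[0,-10.6,-3.2],[0,0,0],1],[[0,-10.9,-2.1],[0,0,0],1],[[0,0,0],[0,0,0],1]])

```text
time: 4.93
position: [0.567, -0.087, 0.1514]
tool_rot: [-2.269, 0.076, -0.041]
ft_force: [1.1, -0.8, -0.2]
grip_width: 0.003
```

```bash
python3 look.py scene 5
python3 - <<'E'
from h import *
import numpy as np
q=np.load('scene5.npz');im=q['im'][160:300,170:330];cv2.imwrite('pics/s5c.png',cv2.resize(im,None,fx=4,fy=4,interpolation=cv2.INTER_CUBIC))
E
```

```text
t 4.93 tcp unit [-51.   -1.5 121.4] upper tip corner [-30.6  -1.5 123.9] lower [-49.9  -1.6 100.9] F [ 1.1 -0.8 -0.2] grip 0.0 alpha 50.0 q [ 0.96  0.57 -0.55  1.63 -0.53  1.4  -1.01]
```

View pics/s5c.png

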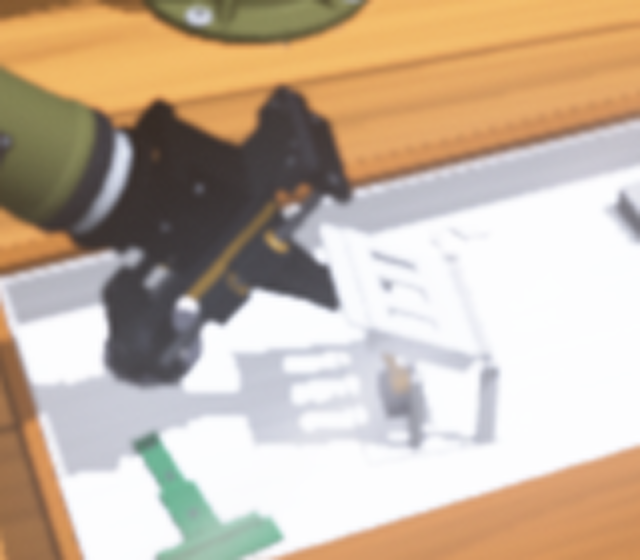

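The flap is rising on the finger's back: the edge is at about (330,235) in the crop and the finger is underneath. I'll continue.

Request:
arm_command(motion=[[[0,-12.5,-1],[0,0,0],1],[[0,-11.2,0.5],[0,0,0],1],[[0,-11.1,1.9],[0,0,0],1],[[0,-10.8,3.2],[0,0,0],1],[[0,-10.3,4.5],[0,0,0],1],[[0,0,0],[0,0,0],1]])

```text
time: 5.48
position: [0.569, -0.0418, 0.1871]
tool_rot: [-2.267, 0.074, -0.037]
ft_force: [0.1, -0.4, 0.6]
grip_width: 0.005
```

```bash
python3 look.py scene 6
python3 - <<'E'
from h import *
import numpy as np
q=np.load('scene6.npz');im=q['im'][140:300,170:330];cv2.imwrite('pics/s6c.png',cv2.resize(im,None,fx=3.7,fy=3.7,interpolation=cv2.INTER_CUBIC))
E
```

```text
t 5.48 tcp unit [ -5.7  -0.4 157.1] upper tip corner [ 14.6  -0.3 159.6] lower [ -4.6  -0.4 136.6] F [ 0.1 -0.4  0.6] grip 0.01 alpha 50.1 q [ 0.93  0.49 -0.58  1.67 -0.57  1.39 -1.07]
```

View pics/s6c.png

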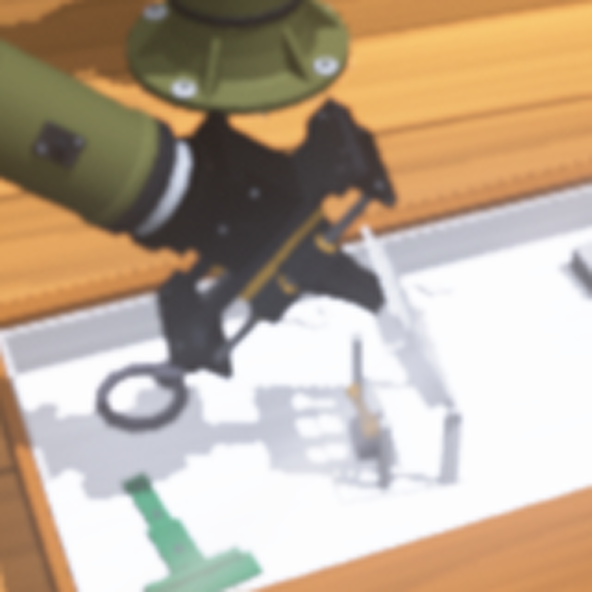

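The flap is at about 65–70° with the fingertip beneath the tab. I'll carry on past upright, slowly.

Request:
arm_command(motion=[[[0,-9.7,5.7],[0,0,0],1],[[0,-8.9,6.8],[0,0,0],1],[[0,-8,7.9],[0,0,0],1],[[0,-5.1,6.2],[0,0,0],1],[[0,-4.5,6.6],[0,0,0],1],[[0,-4.5,6.6],[0,0,0],1],[[0,0,0],[0,0,0],1]])

```text
time: 6.12
position: [0.5734, 0.0176, 0.1987]
tool_rot: [-2.255, 0.07, -0.037]
ft_force: [-4.1, 4.3, 24.5]
grip_width: 0.006
```

```bash
python3 look.py scene 7
python3 - <<'E'
from h import *
import numpy as np
q=np.load('scene7.npz');im=q['im'][140:300,170:330];cv2.imwrite('pics/s7c.png',cv2.resize(im,None,fx=3.7,fy=3.7,interpolation=cv2.INTER_CUBIC))
E
```

```text
t 6.12 tcp unit [ 53.8  -0.7 168.7] upper tip corner [ 74.1  -0.5 171.5] lower [ 55.1  -0.7 148.3] F [-4.1  4.3 24.5] grip 0.01 alpha 50.8 q [ 0.89  0.45 -0.62  1.71 -0.62  1.34 -1.11]
```

View pics/s7c.png

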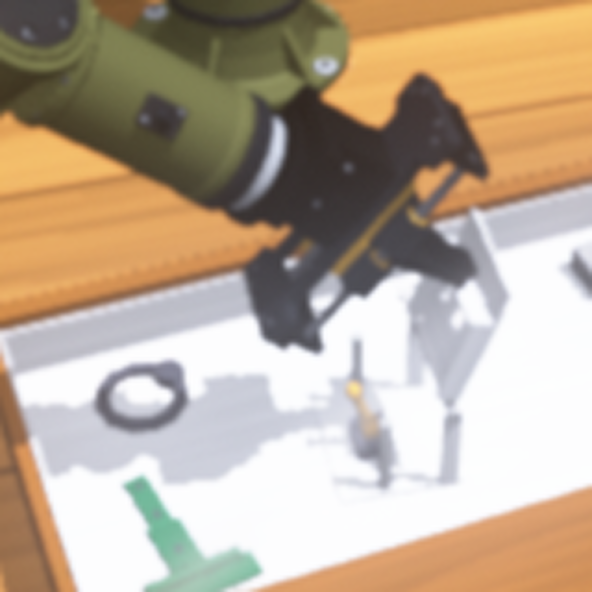

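The flap is fully open, but the finger presses with 24 N, probably bearing on the skirt. I back off up and away.

Request:
arm_command(motion=[[[0,4,-8],[0,0,0],1],[[0,6,-16],[0,0,0],1],[[0,10,-24],[0,0,0],1],[[0,0,0],[0,0,0],1],[[0,0,0],[0,0,0],1]])

```text
time: 6.58
position: [0.5696, -0.0403, 0.206]
tool_rot: [-2.268, 0.084, -0.039]
ft_force: [-0.8, 0.7, -0.6]
grip_width: 0.007
```

```bash
python3 look.py scene 8;python3 look.py wrist 8
python3 - <<'E'
from h import *
import numpy as np
q=np.load('scene8.npz');im=q['im'][140:300,170:330];cv2.imwrite('pics/s8c.png',cv2.resize(im,None,fx=3.7,fy=3.7,interpolation=cv2.INTER_CUBIC))
c=cam('wrist')
for r in models.search_frame('wrist','toggle_knob')[:2]: 
    p=c[2][:3,:3]@np.array(r['location'])+c[2][:3,3]-O;u=U();v=np.cross([0,0,1],u);print(r['conf'],(p@u*1e3).round(1),(p@v*1e3).round(1),p[2]*1e3)
E
```

```text
t 6.58 tcp unit [ -4.2  -0.9 176. ] upper tip corner [ 16.1  -1.  178.5] lower [ -3.2  -0.9 155.5] F [-0.8  0.7 -0.6] grip 0.01 alpha 50.0 q [ 0.94  0.47 -0.59  1.66 -0.58  1.42 -1.09]
t 6.63 tcp unit [ -2.6  -0.4 176. ] upper tip corner [ 17.8  -0.5 178.5] lower [ -1.5  -0.4 155.5] F [ 0.1  0.3 -0.6] grip 0.0 alpha 50.0 q [ 0.94  0.47 -0.59  1.66 -0.58  1.42 -1.09]
0.65 -3.9 -2.9 41.48409030823322
```

View pics/s8c.png

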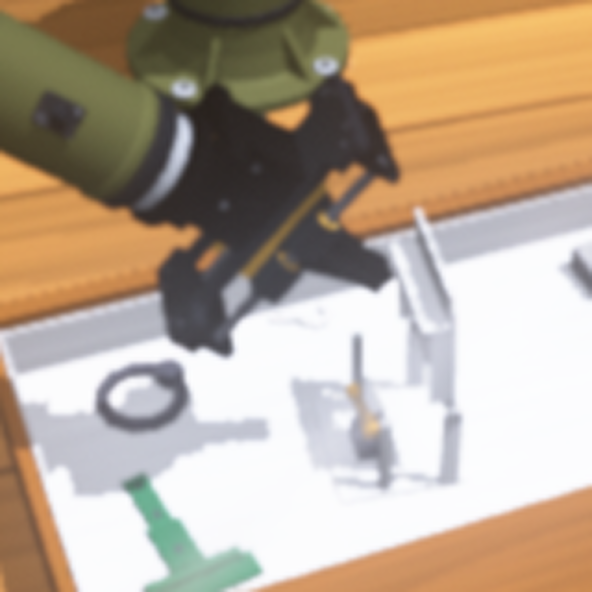

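View pics/wrist8.png

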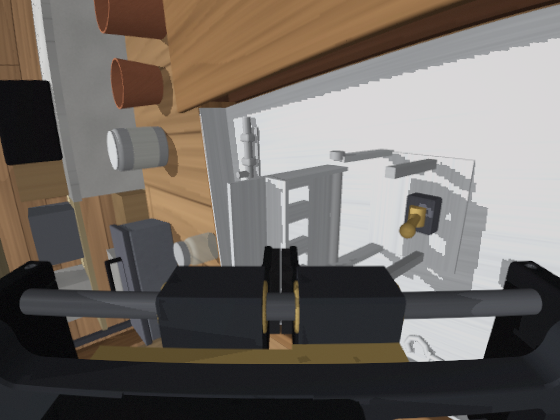

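```bash
cat > flapang.py <<'E'
from h import *
where();c=cam('scene');im,d=optics.get_image('scene');cv2.imwrite('pics/tmp_%0.2f.png'%ctrl.get_state()['time'],cv2.resize(im[140:300,170:330],None,fx=3.7,fy=3.7,interpolation=cv2.INTER_CUBIC))
vv,uu=np.mgrid[140:300,200:330];P=deproj(np.c_[uu.ravel(),vv.ravel()],d[140:300,200:330].ravel(),*c)-O
u=U();v=np.cross([0,0,1],u);L=np.c_[P@u,P@v,P[:,2]]*1000
m=(abs(L[:,1])<42)&(L[:,2]>40)&(abs(L[:,0])<150);L=L[m]
for lo in range(40,200,10):
    s=L[(L[:,2]>=lo)&(L[:,2]<lo+10)]
    if len(s):print(lo,len(s),np.percentile(s[:,0],[5,50,95]).round(0),np.percentile(s[:,1],[5,95]).round(0))
E
python3 flapang.py; ls pics
```

```text
t 6.73 tcp unit [ -1.1   0.  176. ] upper tip corner [1.920e+01 1.000e-01 1.785e+02] lower [-0.000e+00  1.000e-01  1.555e+02] F [-0.1  0.7 -0.2] grip 0.01 alpha 50.1 q [ 0.94  0.47 -0.59  1.66 -0.58  1.42 -1.09]
40 17 [-12.  -5.   1.] [-4. 41.]
50 14 [-19.  -6.   1.] [-4. 41.]
60 23 [-17. -11.   1.] [-37.  42.]
70 10 [-3. 39. 48.] [-41.  42.]
80 2 [29. 36. 44.] [-38.  36.]
90 1 [26. 26. 26.] [42. 42.]
100 2 [27. 34. 41.] [-42. -42.]
110 1 [39. 39. 39.] [-42. -42.]
120 1 [38. 38. 38.] [-41. -41.]
140 81 [13. 20. 29.] [-40.  30.]
150 135 [-110.   20.   30.] [-38.  35.]
160 130 [-138. -110.   28.] [-39.  31.]
170 224 [-134.  -98.   27.] [-38.  32.]
180 212 [-126. -114.    2.] [-34.  26.]
190 137 [-117.  -76.   -8.] [-36.  20.]
s2c.png
s3c.png
s4c.png
s5c.png
s6c.png
s7c.png
s8c.png
scene0.png
scene0c.png
scene2.png
scene3.png
scene4.png
scene5.png
scene6.png
scene7.png
scene8.png
tmp_6.78.png
top0.png
top0c.png
w1c.png
wrist0.png
wrist1.png
wrist3.png
wrist4.png
wrist8.png
```

View pics/tmp_6.78.png

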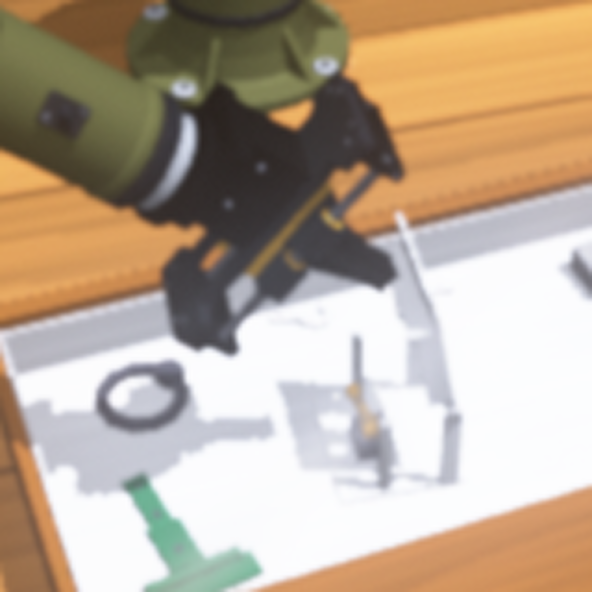

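The flap was hooked by the finger under its skirt during my retreat and is now swinging back (about 78°). It can fall onto the finger beneath it, so I lower the finger a little to catch the tab from below.

Request:
arm_command(motion=[[[0,1,11.3],[0,0,0],1],[[0,0,0],[0,0,0],1]])

```text
time: 6.95
position: [0.5688, -0.0278, 0.197]
tool_rot: [-2.267, 0.077, -0.033]
ft_force: [0.6, 0.7, -0.7]
grip_width: 0.008
```

```bash
python3 look.py wrist 9; python3 flapang.py; ls pics|grep tmp
```

```text
t 6.95 tcp unit [  8.2   0.7 167. ] upper tip corner [ 28.6   0.8 169.5] lower [  9.3   0.8 146.5] F [ 0.6  0.7 -0.7] grip 0.01 alpha 50.1 q [ 0.93  0.47 -0.59  1.67 -0.58  1.39 -1.09]
t 7.0 tcp unit [  7.6   0.6 167.4] upper tip corner [ 28.    0.7 169.9] lower [  8.7   0.7 146.9] F [ 0.1 -1.1 -1.1] grip 0.01 alpha 50.1 q [ 0.93  0.47 -0.59  1.67 -0.58  1.39 -1.09]
40 12 [-12.  -5.   1.] [-4. 41.]
50 16 [-18.  -8.   1.] [-5. 41.]
60 22 [-16. -11.   1.] [-39.  40.]
70 8 [-4. 22. 49.] [-42.  40.]
80 1 [32. 32. 32.] [-40. -40.]
90 2 [27. 28. 29.] [-41. -41.]
100 1 [29. 29. 29.] [-42. -42.]
110 1 [39. 39. 39.] [-41. -41.]
120 1 [28. 28. 28.] [-42. -42.]
130 2 [-95. -93. -90.] [-36. -34.]
140 128 [-100.   12.   25.] [-38.  11.]
150 121 [-129. -100.   23.] [-38.  30.]
160 192 [-127. -109.   27.] [-37.  31.]
170 248 [-118. -104.   21.] [-34.  28.]
180 133 [-110.  -65.    2.] [-36.  21.]
190 127 [-100.  -69.   -5.] [-39.  20.]
tmp_6.78.png
tmp_7.05.png
```

View pics/wrist9.png

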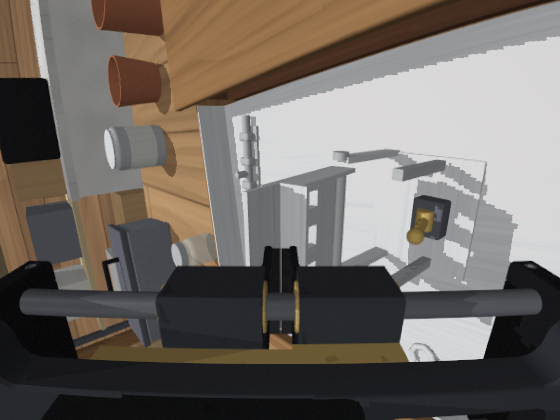

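Run:
```python
from h import *
M,p=tcp_for([30,0,169],15);rows(M,p)
T=np.eye(4);T[:3,:3]=M;T[:3,3]=p
for c in ([42,0,170],[52,0,170]):
    M2,p2=tcp_for(c,15);rows(M2,p2,cur=T);T=np.eye(4);T[:3,:3]=M2;T[:3,3]=p2
```

```text
n 6 ang 35.0 dist 12.0 row [ 0.04 -1.76 -1.02] [-5.84  0.02  0.01] | pure shift tot [  0.3 -11.6  -3.2]
n 1 ang 0.0 dist 12.0 row [  0.   -11.85   2.14] [ 0.  0. -0.] | pure shift tot [  0.  -11.8   2.1]
n 1 ang 0.0 dist 10.0 row [ 0.   -9.66  2.59] [ 0.  0. -0.] | pure shift tot [ 0.  -9.7  2.6]
```

View pics/tmp_7.05.png

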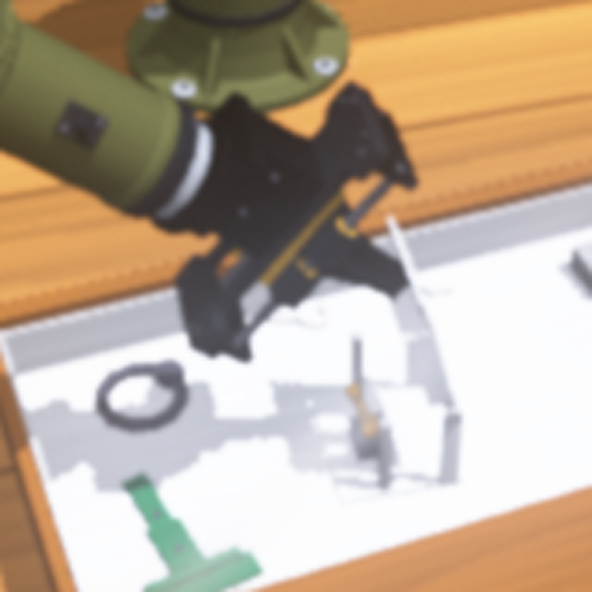

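The flap is caught, with its tab edge at (393,220) resting on the fingertip at (405,285). I'll now turn the tool steeper about the tip so it doesn't fit into the skirt pocket, then push on.

Request:
arm_command(motion=[[[0,-1.8,-1],[-5.84,0,0],1],[[0,-1.8,-1],[-5.84,0,0],1],[[0,-1.8,-1],[-5.84,0,0],1],[[0,-1.8,-1],[-5.84,0,0],1],[[0,-1.8,-1],[-5.84,0,0],1],[[0,-1.8,-1],[-5.84,0,0],1],[[0,0,0],[0,0,0],1]])

```text
time: 7.63
position: [0.5712, -0.0185, 0.2124]
tool_rot: [-2.881, 0.086, -0.019]
ft_force: [0.2, 1.2, 0.2]
grip_width: 0.006
```

```bash
python3 flapang.py|head -1; python3 look.py wrist 10; ls pics|grep tmp
```

```text
t 7.63 tcp unit [ 17.6  -1.  182.4] upper tip corner [ 35.7  -0.9 172.8] lower [  6.7  -1.2 165.1] F [0.2 1.2 0.2] grip 0.01 alpha 14.9 q [ 0.65  0.23 -0.58  1.68 -0.14  1.28 -1.51]
t 7.68 tcp unit [ 15.2  -0.6 181. ] upper tip corner [ 33.3  -0.5 171.4] lower [  4.4  -0.7 163.6] F [-0.2 -0.3 -1. ] grip -0.0 alpha 15.0 q [ 0.65  0.23 -0.58  1.68 -0.14  1.28 -1.5 ]
tmp_6.78.png
tmp_7.05.png
tmp_7.68.png
```

View pics/wrist10.png

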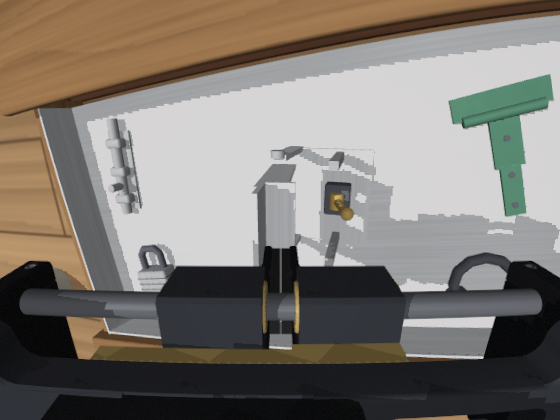

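Request:
arm_command(motion=[[[0,-7.5,2.5],[0,0,0],1],[[0,-7.5,2.5],[0,0,0],1],[[0,-7.5,2.5],[0,0,0],1],[[0,-2,0],[0,0,0],1],[[0,0,0],[0,0,0],1]])

```text
time: 8.15
position: [0.5718, 0.0011, 0.208]
tool_rot: [-2.878, 0.1, -0.012]
ft_force: [0.0, -0.3, 0.1]
grip_width: 0.01
```

```bash
python3 flapang.py|head -1; ls pics|grep tmp
```

```text
t 8.15 tcp unit [ 37.2  -0.2 178. ] upper tip corner [ 55.3  -0.2 168.3] lower [ 26.4  -0.2 160.5] F [ 0.  -0.3  0.1] grip 0.01 alpha 15.0 q [ 0.63  0.23 -0.59  1.69 -0.14  1.26 -1.55]
tmp_6.78.png
tmp_7.05.png
tmp_7.68.png
tmp_8.20.png
```

View pics/tmp_8.20.png

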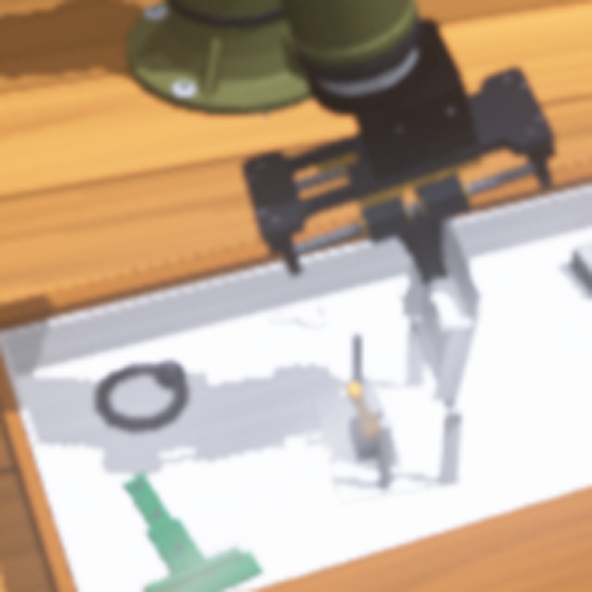

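Request:
arm_command(motion=[[[0,0,0],[0,0,0],1],[[0,0,0],[0,0,0],1],[[0,0,0],[0,0,0],1],[[0,0,0],[0,0,0],1]])

```text
time: 8.53
position: [0.572, -0.0, 0.2083]
tool_rot: [-2.879, 0.102, -0.013]
ft_force: [0.0, 0.2, -0.3]
grip_width: 0.005
```

```bash
python3 flapang.py|head -1; ls pics|grep tmp
```

```text
t 8.53 tcp unit [ 36.1  -0.5 178.3] upper tip corner [ 54.2  -0.5 168.7] lower [ 25.2  -0.5 160.9] F [ 0.   0.2 -0.3] grip 0.01 alpha 15.0 q [ 0.63  0.23 -0.59  1.69 -0.14  1.26 -1.55]
tmp_6.78.png
tmp_7.05.png
tmp_7.68.png
tmp_8.20.png
tmp_8.58.png
```

```bash
cp $(ls -t pics/tmp*|head -1) pics/a.png
```

```text
(no output)
```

View pics/a.png

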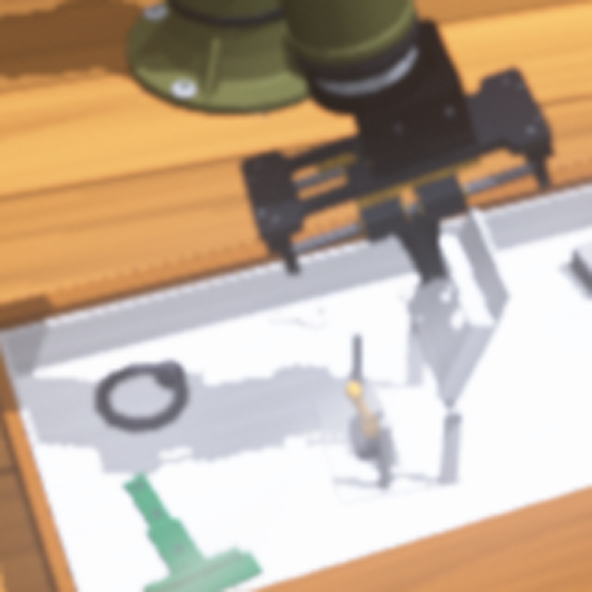

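The flap is now fully leaning back and the finger is clear of it. I retreat upwards, then swing to the toggle approach.

Request:
arm_command(motion=[[[0,0,-15],[0,0,0],1],[[0,2,-30],[0,0,0],1],[[0,30,-20],[0,0,0],1],[[0,0,0],[0,0,0],1]])

```text
time: 8.92
position: [0.5702, -0.0548, 0.2656]
tool_rot: [-2.884, 0.112, -0.022]
ft_force: [0.8, -2.7, 0.1]
grip_width: 0.006
```

```bash
python3 flapang.py|head -1; cp $(ls -t pics/tmp*|head -1) pics/b.png
python3 - <<'E'
from h import *
M,p=tcp_for([-45,0,110],45);rows(M,p)
T=np.eye(4);T[:3,:3]=M;T[:3,3]=p
for c in ([-42,0,58],[-26,0,58]):
    M2,p2=tcp_for(c,45);rows(M2,p2,cur=T);T=np.eye(4);T[:3,:3]=M2;T[:3,3]=p2
E
```

```text
t 8.92 tcp unit [-18.6  -2.5 235.6] upper tip corner [ -0.6  -2.7 225.9] lower [-29.6  -2.5 218.3] F [ 0.8 -2.7  0.1] grip 0.01 alpha 14.6 q [ 0.69  0.2  -0.55  1.59 -0.15  1.39 -1.48]
n 5 ang 30.2 dist 134.3 row [-0.32 20.34 18.  ] [ 6.04 -0.07 -0.05] | pure shift tot [ -1.7  79.7 108.1]
n 2 ang 0.0 dist 52.1 row [-0.   17.32 19.45] [-0. -0. -0.] | pure shift tot [ 0.  34.6 38.9]
n 1 ang 0.0 dist 16.0 row [ -0.   -11.31  11.31] [-0. -0. -0.] | pure shift tot [  0.  -11.3  11.3]
```

View pics/b.png

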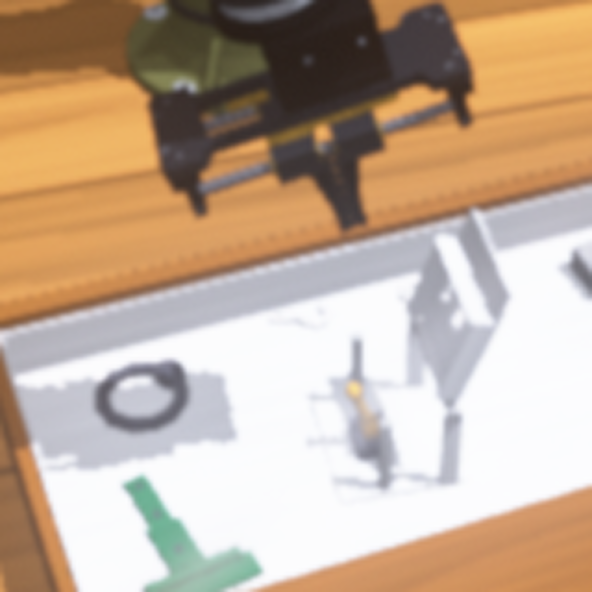

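The flap stays leaning open and the toggle knob is visible at (355,388). I'll move to the toggle approach.

Request:
arm_command(motion=[[[-0.3,20.3,18],[6.04,0,0],1],[[-0.3,20.3,18],[6.04,0,0],1],[[-0.3,20.3,18],[6.04,0,0],1],[[-0.3,20.3,18],[6.04,0,0],1],[[-0.3,20.3,18],[6.04,0,0],1],[[0,0,0],[0,0,0],1],[[0,0,0],[0,0,0],1]])

```text
time: 9.55
position: [0.5618, -0.0964, 0.1345]
tool_rot: [-2.348, 0.09, -0.026]
ft_force: [1.1, 0.7, 1.1]
grip_width: 0.008
```

```bash
python3 look.py wrist 11
python3 - <<'E'
from h import *
c=cam('wrist');u=U();v=np.cross([0,0,1],u)
q=np.load('wrist11.npz')
for r in models.silhouettes('wrist','toggle_knob')[:2]:
    m=r['pixels'];vv,uu=np.nonzero(m);print(r['conf'],m.sum())
    P=deproj(np.c_[uu,vv],q['d'][vv,uu],q['K'],q['D'],q['C'])-O;L=np.c_[P@u,P@v,P[:,2]]*1000
    s=L[L[:,2]>np.percentile(L[:,2],80)];print(np.median(s,0),L.max(0),np.median(L,0))
M2,p2=tcp_for([-42,0,58],45);rows(M2,p2)
E
```

```text
t 9.55 tcp unit [-60.7   3.  104.5] upper tip corner [-40.2   2.9 105.3] lower [-61.3   3.2  84. ] F [1.1 0.7 1.1] grip 0.01 alpha 45.4 q [ 0.93  0.54 -0.52  1.65 -0.48  1.36 -1.03]
0.86 688
[-1.45589533e+01  4.06461974e-02  6.36069211e+01] [ 63.85835726  42.08741192 207.24158446] [-7.06371396 -0.79816153 34.69281296]
n 2 ang 0.3 dist 54.1 row [-0.2  20.7  17.41] [-0.03 -0.03  0.13] | pure shift tot [-0.5 41.4 34.8]
```

View pics/wrist11.png

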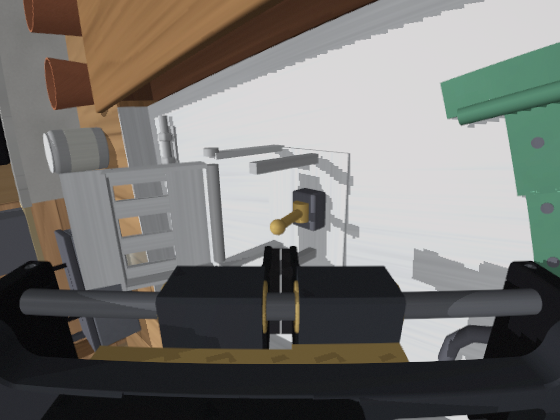

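The knob is at pixel (278,227), with its top measured at unit (-15, 0, 64), as expected. I descend behind it.

Request:
arm_command(motion=[[[-0.2,20.7,17.4],[0,0,0],1],[[-0.2,20.7,17.4],[0,0,0],1],[[0,0,0],[0,0,0],1],[[0,0,0],[0,0,0],1]])

```text
time: 9.98
position: [0.5642, -0.0986, 0.0877]
tool_rot: [-2.355, 0.077, -0.037]
ft_force: [0.4, 0.7, 0.9]
grip_width: 0.007
```

```bash
python3 look.py wrist 12;  python3 flapang.py|head -1; cp $(ls -t pics/tmp*|head -1) pics/c.png
```

```text
t 9.98 tcp unit [-62.8   0.4  57.7] upper tip corner [-42.3   0.5  58.4] lower [-63.5   0.4  37.2] F [0.4 0.7 0.9] grip 0.01 alpha 45.0 q [ 0.92  0.6  -0.51  1.67 -0.46  1.29 -0.98]
t 10.03 tcp unit [-63.2  -0.2  58.3] upper tip corner [-42.7  -0.1  59. ] lower [-63.9  -0.3  37.8] F [ 0.5 -0.1  1.1] grip 0.0 alpha 45.0 q [ 0.92  0.6  -0.51  1.67 -0.46  1.29 -0.98]
```

View pics/wrist12.png

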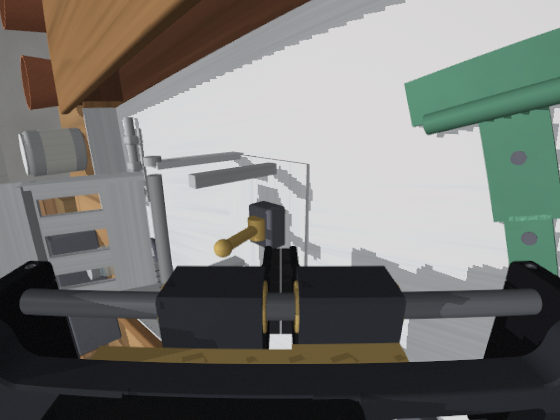

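View pics/c.png

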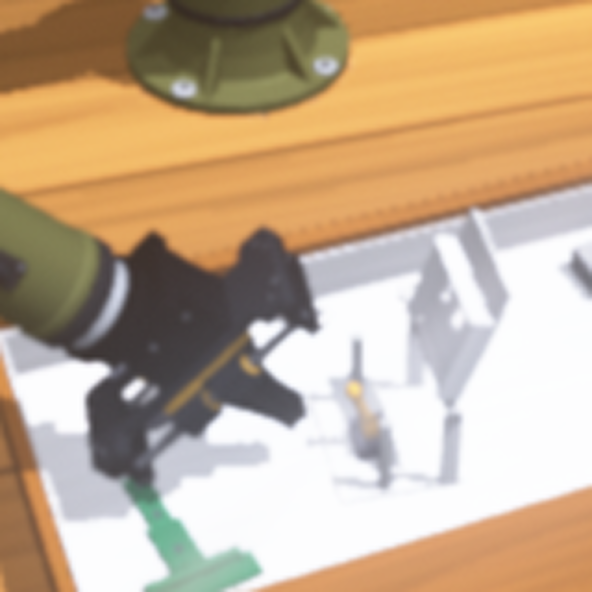

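Request:
arm_command(motion=[[[0,-8.5,8.5],[0,0,0],1],[[0,-7,7],[0,0,0],1],[[0,-7,7],[0,0,0],1],[[0,-7,7],[0,0,0],1],[[0,-6,6],[0,0,0],1],[[0,0,0],[0,0,0],1]])

```text
time: 10.58
position: [0.5667, -0.0479, 0.0848]
tool_rot: [-2.352, 0.079, -0.034]
ft_force: [0.2, -0.3, -1.0]
grip_width: 0.007
```

```bash
python3 look.py wrist 13;  python3 flapang.py|head -1; cp $(ls -t pics/tmp*|head -1) pics/d.png
```

```text
t 10.58 tcp unit [-12.    1.5  54.8] upper tip corner [ 8.5  1.5 55.6] lower [-12.6   1.5  34.3] F [ 0.2 -0.3 -1. ] grip 0.01 alpha 45.2 q [ 0.88  0.57 -0.54  1.73 -0.49  1.22 -1.01]
t 10.63 tcp unit [-12.9   1.7  54.5] upper tip corner [ 7.6  1.8 55.3] lower [-13.6   1.7  34. ] F [-0.4  0.5 -0.1] grip 0.01 alpha 45.2 q [ 0.88  0.57 -0.54  1.73 -0.49  1.22 -1.01]
```

View pics/wrist13.png

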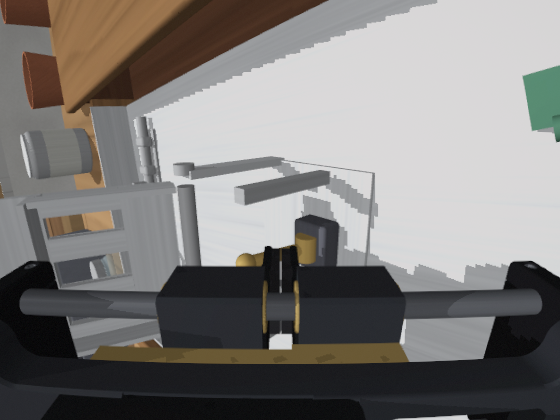

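View pics/d.png

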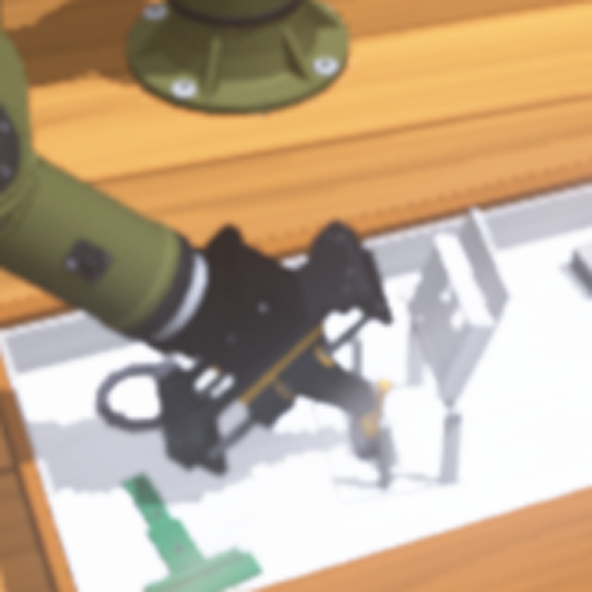

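The knob has moved from (355,388) to (383,385) in the crop. I keep pushing in small steps to the stop.

Request:
arm_command(motion=[[[0,-2.5,2],[0,0,0],1],[[0,-2,2],[0,0,0],1],[[0,-1.5,1.5],[0,0,0],1],[[0,0,0],[0,0,0],1]])

```text
time: 11.02
position: [0.5669, -0.043, 0.084]
tool_rot: [-2.353, 0.084, -0.034]
ft_force: [0.4, -1.9, -2.1]
grip_width: 0.004
```

```bash
cat > knob.py <<'E'
from h import *
u=U();v=np.cross([0,0,1],u)
c=cam('scene');im,d=optics.get_image('scene')
hsv=cv2.cvtColor(im,cv2.COLOR_BGR2HSV);m=(hsv[...,0]>10)&(hsv[...,0]<30)&(hsv[...,1]>90)
m[:220]=0;m[285:]=0;m[:,:245]=0;m[:,300:]=0
vv,uu=np.nonzero(m)
P=deproj(np.c_[uu,vv],d[vv,uu],*c)-O;L=np.c_[P@u,P@v,P[:,2]]*1000
k=(abs(L[:,1])<25)&(abs(L[:,0])<40)&(L[:,2]>25)
for a,b,l in zip(uu[k],vv[k],L[k].round(0)):print(a,b,l)
E
where="from h import *; where()"; python3 -c "$where"; python3 knob.py
```

```text
t 11.02 tcp unit [-7.1  1.6 54. ] upper tip corner [13.4  1.5 54.8] lower [-7.8  1.6 33.5] F [ 0.4 -1.9 -2.1] grip 0.0 alpha 45.1 q [ 0.88  0.57 -0.54  1.74 -0.5   1.21 -1.02]
```

Request:
arm_command(motion=[[[0,-2,2],[0,0,0],1],[[0,-2,2],[0,0,0],1],[[0,0,0],[0,0,0],1]])

```text
time: 11.32
position: [0.5674, -0.0417, 0.0838]
tool_rot: [-2.358, 0.087, -0.036]
ft_force: [-4.2, -10.5, 1.9]
grip_width: 0.009
```

```bash
python3 look.py wrist 14;  python3 flapang.py|head -1; cp $(ls -t pics/tmp*|head -1) pics/e.png
```

```text
t 11.32 tcp unit [-5.8  1.2 53.8] upper tip corner [14.7  1.2 54.4] lower [-6.5  1.2 33.3] F [ -4.2 -10.5   1.9] grip 0.01 alpha 44.8 q [ 0.88  0.57 -0.54  1.74 -0.5   1.21 -1.02]
t 11.37 tcp unit [-5.7  1.3 53.8] upper tip corner [14.8  1.2 54.4] lower [-6.5  1.3 33.3] F [ -4.3 -11.7   2.8] grip 0.01 alpha 44.8 q [ 0.88  0.57 -0.54  1.74 -0.5   1.21 -1.02]
```

View pics/e.png

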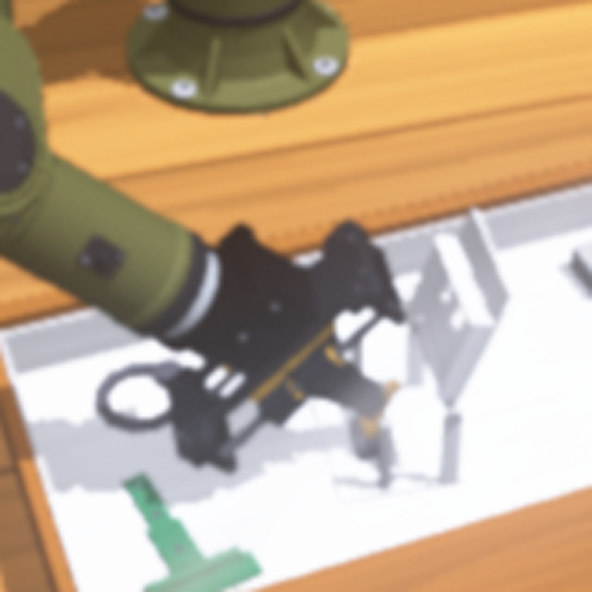

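View pics/wrist14.png

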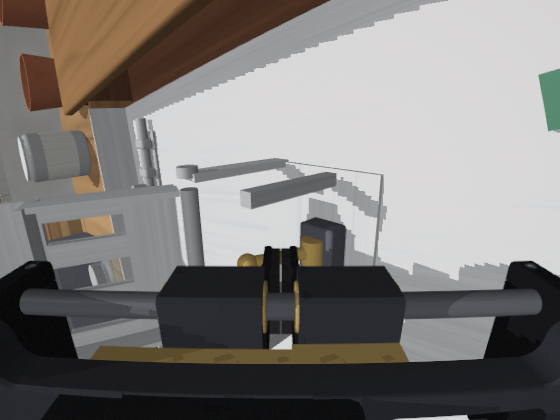

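The force has risen to 11 N, so the toggle is at its stop. I retreat and verify.

Request:
arm_command(motion=[[[0,10,-10],[0,0,0],1],[[0,16,-16],[0,0,0],1],[[0,-5,-33],[0,0,0],1],[[0,-15,-33],[0,0,0],1],[[0,-15,-33],[0,0,0],1],[[0,0,0],[0,0,0],1]])

```text
time: 11.92
position: [0.565, -0.1221, 0.1857]
tool_rot: [-2.355, 0.082, -0.047]
ft_force: [0.7, 0.1, 0.5]
grip_width: 0.008
```

```bash
python3 look.py wrist 15; python3 flapang.py|head -1; cp $(ls -t pics/tmp*|head -1) pics/f.png
python3 - <<'E'
from h import *
u=U();v=np.cross([0,0,1],u)
q=np.load('wrist15.npz')
im=q['im'];cv2.imwrite('pics/w15c.png',cv2.resize(im[100:280,150:420],None,fx=2.9,fy=2.9,interpolation=cv2.INTER_CUBIC))
hsv=cv2.cvtColor(im,cv2.COLOR_BGR2HSV);m=(hsv[...,0]>10)&(hsv[...,0]<30)&(hsv[...,1]>90)
vv,uu=np.nonzero(m&(q['d']>0))
P=deproj(np.c_[uu,vv],q['d'][vv,uu],q['K'],q['D'],q['C'])-O;L=np.c_[P@u,P@v,P[:,2]]*1000
k=(abs(L[:,1])<15)&(abs(L[:,0])<40)&(L[:,2]>20)&(L[:,2]<75);L=L[k];print(len(L))
for lo in range(20,70,6):
    s=L[(L[:,2]>=lo)&(L[:,2]<lo+6)]
    if len(s):print(lo,len(s),np.median(s,0).round(1))
M,p=tcp_for([0,0,240],0);rows(M,p)
E
```

```text
t 11.92 tcp unit [-86.2  -2.  155.7] upper tip corner [-65.7  -2.1 156.4] lower [-86.9  -2.2 135.2] F [0.7 0.1 0.5] grip 0.01 alpha 45.0 q [ 0.95  0.5  -0.52  1.58 -0.48  1.45 -1.04]
t 11.97 tcp unit [-84.7  -0.8 152.8] upper tip corner [-64.2  -0.8 153.6] lower [-85.4  -0.9 132.3] F [-0.1 -0.3 -1.1] grip 0.01 alpha 45.0 q [ 0.95  0.51 -0.52  1.59 -0.48  1.45 -1.04]
465
20 140 [-4.  -0.3 23.8]
26 72 [ 0.6  0.7 27.1]
32 38 [ 3.3  0.3 35.4]
38 38 [ 5.8  0.5 40.9]
44 40 [ 8.4  0.3 46.5]
50 38 [10.6 -0.1 52.9]
56 56 [12.2 -0.8 60.1]
62 43 [14.3  0.9 63.4]
n 7 ang 45.1 dist 124.0 row [  0.11 -15.62  -9.28] [-6.45 -0.02  0.  ] | pure shift tot [   0.9 -121.6  -24.5]
```

View pics/w15c.png

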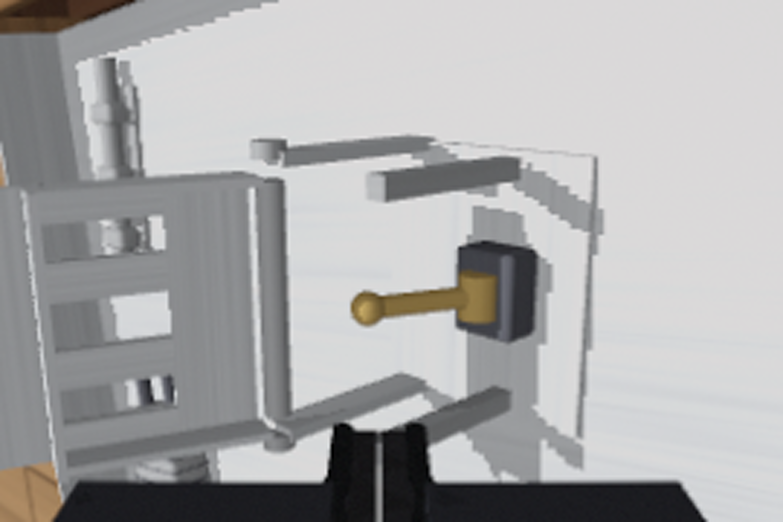

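View pics/f.png

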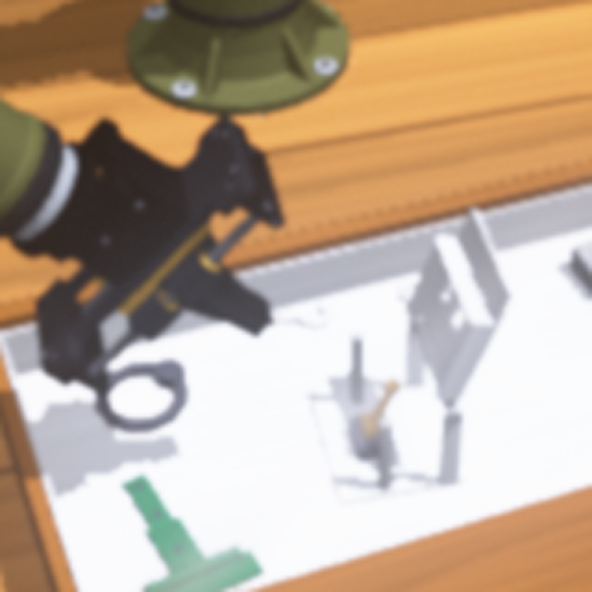

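The toggle now leans about 21° towards the hinge, with the knob at (367,308) in the wrist crop, so it is over. I'll go up and behind the flap with the tool vertical.

Request:
arm_command(motion=[[[0,-15.6,-9.6],[-6.45,0,0],1],[[0,-15.6,-9.6],[-6.45,0,0],1],[[0,-15.6,-9.6],[-6.45,0,0],1],[[0,-15.6,-9.6],[-6.45,0,0],1],[[0,-15.6,-9.6],[-6.45,0,0],1],[[0,-15.6,-9.6],[-6.45,0,0],1],[[0,-15.6,-9.6],[-6.45,0,0],1],[[0,0,0],[0,0,0],1]])

```text
time: 12.68
position: [0.5673, -0.0387, 0.2871]
tool_rot: [-3.14, 0.081, -0.007]
ft_force: [-0.7, 2.7, 1.1]
grip_width: 0.005
```

Run:
```python
from h import *
where()
M,p=tcp_for([120,0,240],0,side=1);rows(M,p)
```

```text
t 12.68 tcp unit [ -2.8   1.6 257.1] upper tip corner [ 12.2   1.8 243.1] lower [-17.8   1.2 243.1] F [-0.7  2.7  1.1] grip 0.01 alpha 0.1 q [ 0.54  0.16 -0.59  1.57  0.09  1.43 -1.67]
n 4 ang 1.1 dist 137.9 row [  0.78 -34.45   0.8 ] [-0.01 -0.06  0.26] | pure shift tot [   4.  -137.8    3.2]
```

Request:
arm_command(motion=[[[0.8,-34.4,0],[0,0,0.26],1],[[0.8,-34.4,0],[0,0,0.26],1],[[0.8,-34.4,0],[0,0,0.26],1],[[0.8,-34.4,0],[0,0,0.26],1],[[0,0,0],[0,0,0],1],[[0,0,0],[0,0,0],1]])

```text
time: 13.18
position: [0.5787, 0.0892, 0.2825]
tool_rot: [-3.137, 0.127, 0.007]
ft_force: [-0.6, -1.4, -0.2]
grip_width: 0.009
```

```bash
python3 flapang.py|head -1; cp $(ls -t pics/tmp*|head -1) pics/g.png
python3 - <<'E'
from h import *
M,p=tcp_for([115,0,158],0,side=1);rows(M,p)
E
```

```text
t 13.18 tcp unit [125.6  -0.9 252.5] upper tip corner [140.6  -1.  238.6] lower [110.6  -0.7 238.5] F [-0.6 -1.4 -0.2] grip 0.01 alpha 0.1 q [ 0.37  0.22 -0.66  1.53  0.13  1.44 -1.95]
n 3 ang 0.9 dist 80.9 row [-0.49 -2.38 26.87] [-0.01  0.07 -0.29] | pure shift tot [-1.4 -7.1 80.6]
```

View pics/g.png

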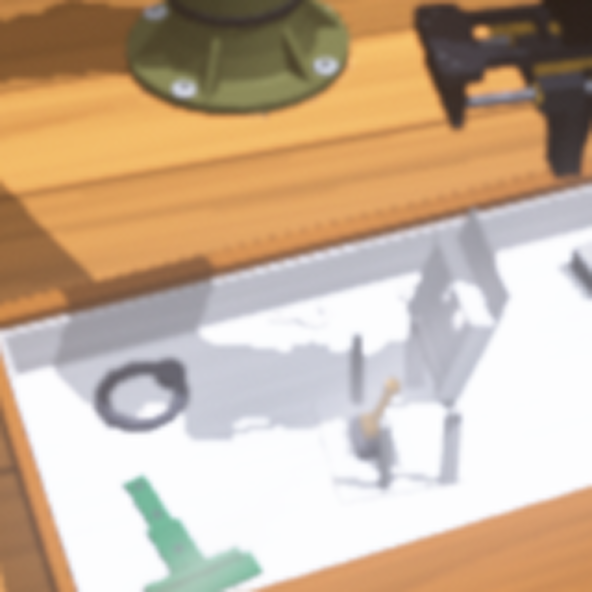

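Request:
arm_command(motion=[[[0,-2.4,26.8],[0,0,0],1],[[0,-2.4,26.8],[0,0,0],1],[[0,-2.4,26.8],[0,0,0],1],[[0,0,0],[0,0,0],1],[[0,0,0],[0,0,0],1]])

```text
time: 13.65
position: [0.5797, 0.0907, 0.2023]
tool_rot: [3.138, -0.141, -0.007]
ft_force: [0.9, 0.4, 0.6]
grip_width: 0.007
```

```bash
python3 flapang.py|head -1; cp $(ls -t pics/tmp*|head -1) pics/i.png
```

```text
t 13.65 tcp unit [127.1  -1.8 172.3] upper tip corner [142.1  -2.1 158.3] lower [112.1  -1.4 158.3] F [0.9 0.4 0.6] grip 0.01 alpha -0.0 q [ 0.36  0.27 -0.66  1.64  0.17  1.3  -1.99]
```

View pics/i.png

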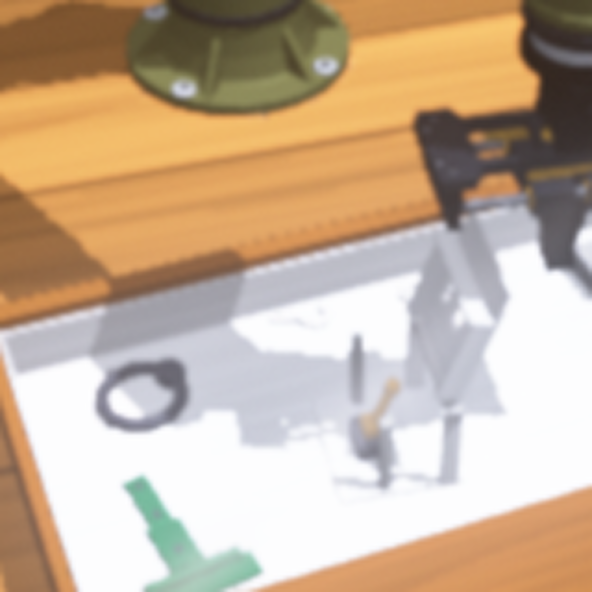

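Request:
arm_command(motion=[[[0,12,0],[0,0,0],1],[[0,8,0],[0,0,0],1],[[0,6,0],[0,0,0],1],[[0,6,0],[0,0,0],1],[[0,6,0],[0,0,0],1],[[0,6,0],[0,0,0],1],[[0,6,0],[0,0,0],1],[[0,0,0],[0,0,0],1]])

```text
time: 14.37
position: [0.5764, 0.0408, 0.204]
tool_rot: [3.137, -0.142, -0.0]
ft_force: [0.1, -0.8, 0.2]
grip_width: 0.008
```

```bash
python3 flapang.py|head -1; cp $(ls -t pics/tmp*|head -1) pics/j.png
```

```text
t 14.37 tcp unit [ 77.1  -2.  174. ] upper tip corner [ 92.1  -2.4 160. ] lower [ 62.1  -1.7 160. ] F [ 0.1 -0.8  0.2] grip 0.01 alpha -0.1 q [ 0.43  0.24 -0.63  1.66  0.15  1.29 -1.89]
```

View pics/j.png

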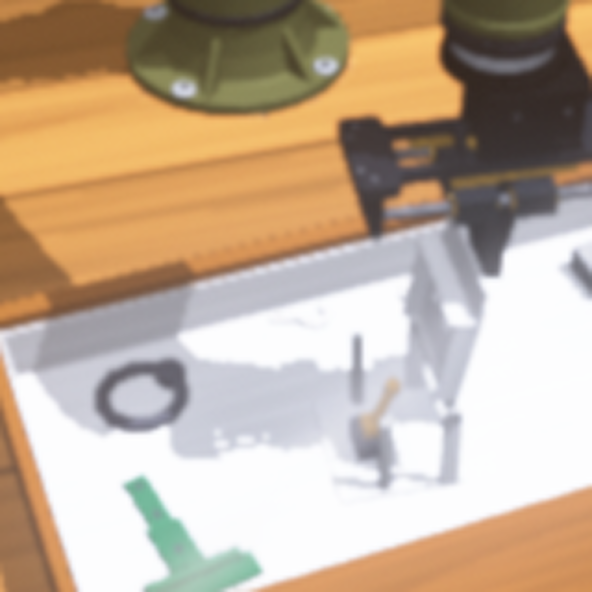

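The flap is being nudged towards upright by the finger behind it. I continue slowly.

Request:
arm_command(motion=[[[0,5,0],[0,0,0],1],[[0,5,0],[0,0,0],1],[[0,5,0],[0,0,0],1],[[0,0,0],[0,0,0],1]])

```text
time: 14.75
position: [0.5751, 0.0261, 0.2039]
tool_rot: [3.138, -0.141, -0.0]
ft_force: [-0.8, 0.2, -0.4]
grip_width: -0.001
```

```bash
python3 flapang.py|head -1; cp $(ls -t pics/tmp*|head -1) pics/k.png
```

```text
t 14.75 tcp unit [ 62.4  -1.8 173.9] upper tip corner [ 77.4  -2.1 159.9] lower [ 47.4  -1.5 159.9] F [-0.8  0.2 -0.4] grip -0.0 alpha -0.1 q [ 0.45  0.23 -0.62  1.67  0.14  1.29 -1.86]
```

View pics/k.png

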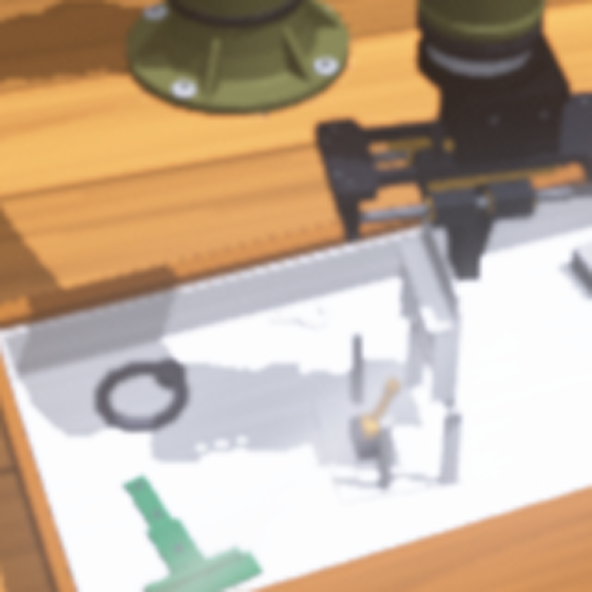

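Request:
arm_command(motion=[[[0,5,0],[0,0,0],1],[[0,5,0],[0,0,0],1],[[0,3,0],[0,0,0],1],[[0,0,0],[0,0,0],1]])

```text
time: 15.13
position: [0.5739, 0.0135, 0.204]
tool_rot: [3.138, -0.141, -0.0]
ft_force: [0.4, 0.6, -1.1]
grip_width: 0.004
```

```bash
python3 flapang.py|head -1; cp $(ls -t pics/tmp*|head -1) pics/l.png
```

```text
t 15.13 tcp unit [ 49.8  -1.5 174. ] upper tip corner [ 64.7  -1.8 159.9] lower [ 34.8  -1.2 160. ] F [ 0.4  0.6 -1.1] grip 0.0 alpha -0.0 q [ 0.47  0.23 -0.62  1.67  0.14  1.28 -1.84]
```

View pics/l.png

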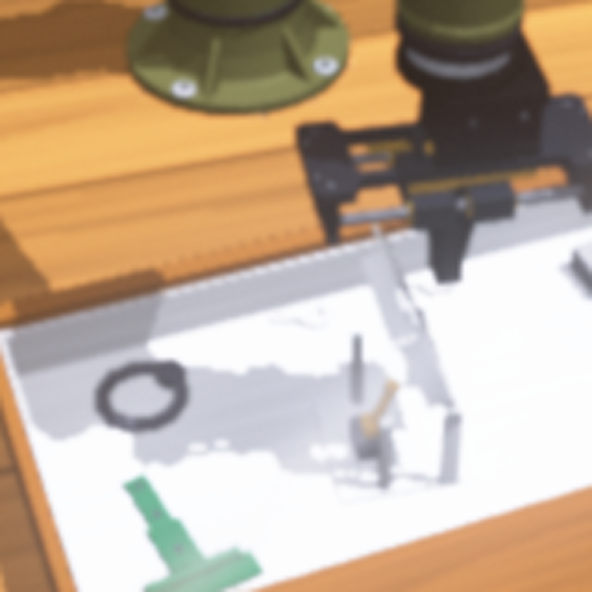

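The flap has left the finger and is falling by itself, with its edge at (378,235) away from the tip. I wait without moving.

Request:
arm_command(motion=[[[0,0,0],[0,0,0],1],[[0,0,0],[0,0,0],1],[[0,0,0],[0,0,0],1],[[0,0,0],[0,0,0],1],[[0,0,-10],[0,0,0],1],[[0,-5,-30],[0,0,0],1],[[0,-5,-30],[0,0,0],1],[[0,0,-30],[0,0,0],1]])

```text
time: 15.85
position: [0.5745, 0.0263, 0.3059]
tool_rot: [-3.138, 0.136, 0.0]
ft_force: [0.9, 0.3, 0.9]
grip_width: 0.002
```

Request:
arm_command(motion=[[[-20,-20,-15],[0,0,0],1],[[-20,-20,-15],[0,0,0],1],[[-20,-20,0],[0,0,0],1],[[-20,-20,0],[0,0,0],1],[[0,0,0],[0,0,0],1],[[0,0,0],[0,0,0],1]])

```text
time: 16.35
position: [0.5015, 0.1134, 0.3355]
tool_rot: [3.138, -0.133, 0.004]
ft_force: [0.3, -0.6, 0.4]
grip_width: 0.007
```

```bash
python3 flapang.py; cp $(ls -t pics/tmp*|head -1) pics/m.png; python3 look.py wrist 20; python3 look.py top 20
python3 - <<'E'
from h import *
u=U();v=np.cross([0,0,1],u)
for n in ['top0','top20','scene0']:
    q=np.load(n+'.npz');u0,u1,v0,v1=(255,345,140,225) if n[0]=='t' else (215,310,205,285)
    vv,uu=np.mgrid[v0:v1,u0:u1];P=deproj(np.c_[uu.ravel(),vv.ravel()],q['d'][v0:v1,u0:u1].ravel(),q['K'],q['D'],q['C'])-O
    L=np.c_[P@u,P@v,P[:,2]]*1000;k=(abs(L[:,1])<42)&(L[:,0]>-60)&(L[:,0]<40)&(L[:,2]>78)&(L[:,2]<115);L=L[k]
    print(n,len(L),np.polyfit(L[:,0],L[:,2],1))
a=np.load('top0.npz')['im'];b=np.load('top20.npz')['im'];cv2.imwrite('pics/cmp.png',np.hstack([a[125:265,110:480],b[125:265,110:480]]))
E
```

```text
t 16.35 tcp unit [144.4  77.8 305.5] upper tip corner [159.4  77.5 291.5] lower [129.4  77.9 291.5] F [ 0.3 -0.6  0.4] grip 0.01 alpha -0.0 q [ 0.41  0.03 -0.69  1.6   0.02  1.52 -1.94]
40 4 [-4. -0.  2.] [39. 42.]
50 6 [-4. -2.  8.] [ 8. 41.]
60 5 [11. 13. 29.] [-35.  -1.]
70 106 [-0. 41. 48.] [-40.  39.]
80 299 [-6. 19. 41.] [-38.  37.]
90 278 [-49. -26.  -1.] [-39.  38.]
100 146 [-57. -49. -35.] [-38.  36.]
t 16.4 tcp unit [142.7  76.9 305. ] upper tip corner [157.7  76.6 291. ] lower [127.7  77.1 291. ] F [-0.2 -0.3  0.4] grip 0.01 alpha -0.0 q [ 0.41  0.03 -0.69  1.6   0.02  1.52 -1.94]
t 16.45 tcp unit [141.8  76.5 304.6] upper tip corner [156.8  76.2 290.5] lower [126.8  76.8 290.6] F [ 0.4 -0.   0.6] grip 0.01 alpha -0.0 q [ 0.41  0.03 -0.69  1.6   0.02  1.52 -1.94]
top0 800 [-0.24488184 91.76327357]
top20 800 [-0.2507676 91.6747956]
scene0 742 [-0.24600033 89.28172772]
```

View pics/m.png

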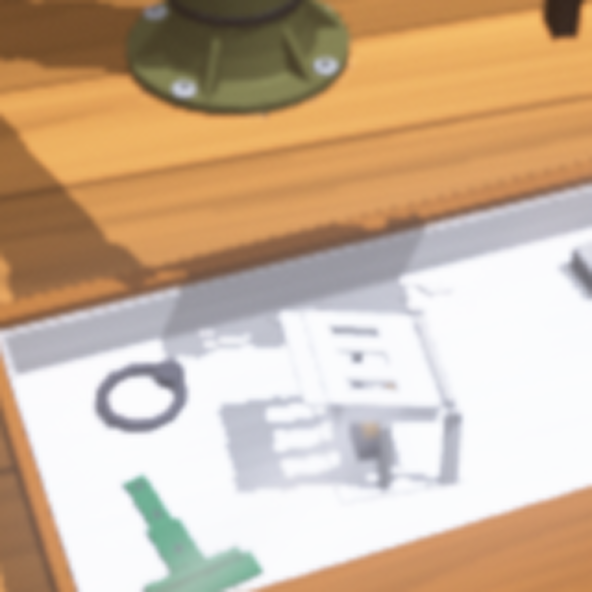

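View pics/cmp.png

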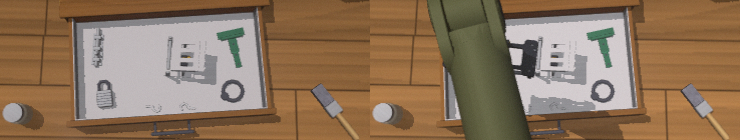

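View pics/wrist20.png

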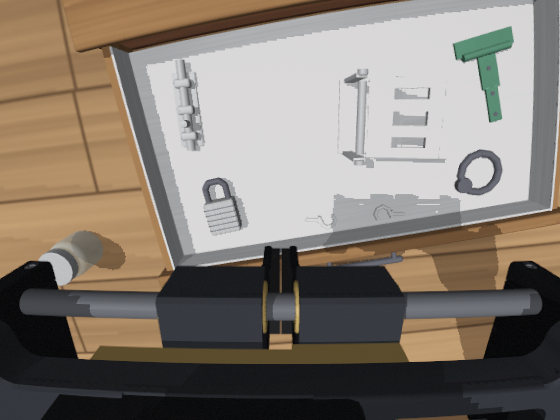

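The flap is shut: its slope of 0.25 matches the start. The knob's brass shows at the hinge side of the slot (388,384), and the loose parts lie as before. I'm handing in.

```bash
python3 -c "
from bench import ctrl
s=ctrl.get_state();print(s['time'],abs(s['qd']).max());print(ctrl.close_job())"
```

```text
16.5 0.012004312401689586
the job is handed in; nothing more can be done
None
```

I lifted the flap open, pushed the toggle fully over, nudged the flap back past upright and let it fall shut. I handed the job in at 16.5 s of the 64 s allowed. No verdict was reported.

- **Flap:** I lifted it from under the tab with the back of the closed finger until it leaned fully open. At the end its slope against the unit's x was -0.25, the same as at the start (-0.245).
- **Toggle:** I pushed it until the force rose to about 11 N at the stop. In the wrist picture afterwards it leaned about 21° towards the hinge. It was under the flap and mostly hidden at the end, so I did not measure it again.
- **Bystanders:** In the wrist, top and scene pictures, everything that showed lay as at the start. I compared by eye only, and the arm hid part of the top picture.
- **Robot:** The arm was clear of everything and at rest when I handed in.

**What went wrong:** On the first opening the finger pressed about 24 N into the pocket behind the flap's skirt. When I backed off it dragged the flap back to about 78°, short of upright. I caught it from below on the fingertip, set the tool steeper and pushed it open again before touching the toggle. I saw no finger contact with the flap's upper face while it was part-way up.

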